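Kit four cut steel parts into their matching nests

TASK

Get the cut parts ready for tacking: lay each of the four loose steel parts in the nest made for it - the long round bar in the long cradle with the V blocks, the short square bar in the short cradle with the square notches, the square tube in the tray with the corner stops, and the round tube upright in the ring socket. Each must sit fully down in its nest and be centred along it; leave the nut and the copper nozzle where they lie.

Things in the scene. Friction and masses are not known exactly. Their poses are not given: they have to be found in the camera images.
- round_bar_center (a point): Plain round steel bar, light grey, 16 mm diameter, 140 mm long, 0.23 kg nominal, lying on the table; it can roll. This point is its middle, 8 mm above what it lies on. Its y axis is the long axis (level); x and z lie across it.
- square_bar_center (a point): Dark square steel bar, 16 x 16 mm, 95 mm long, 0.19 kg nominal, lying on the table. This point is its centre, 8 mm above what it lies on. Its y axis is the long axis (level), z up.
- square_tube_center (a point): Dark square steel tube, 35 x 35 mm, 85 mm long, 0.21 kg nominal, lying on the table. This point is its centre, 17.5 mm above what it lies on. Its y axis is the long axis (level), z up.
- round_tube_center (a point): Dark round steel tube, 42 mm outer diameter, 48 mm high, 0.15 kg nominal, standing on end on the table. This point is its centre, 24 mm above what it stands on. Its z axis is the tube's axis (upright at the start).
- v_cradle_seat (a point): Long V cradle for the round bar, fixed: dark plate 56 x 120 x 6 mm with two V blocks (90 degrees, 14 mm thick along y) 45 mm either side of its middle; V tops 40 mm above the table, 35 mm apart; clear for fingers between the blocks. The bar overhangs the plate by 10 mm at each end. This point: the seated bar's middle, 33 mm above the table. y: level, along the seated bar; z up.
- u_cradle_seat (a point): Short cradle with square notches for the square bar, fixed: dark plate 56 x 92 x 6 mm with two saddles (14 mm thick along y) 36 mm either side of its middle; notch 24 mm wide, floor 18 mm and cheek tops 29 mm above the table; clear for fingers between the saddles. The bar is about as long as the plate. This point: the seated bar's centre, 26 mm above the table. y: level, along the seated bar; z up.
- corner_tray_seat (a point): Tray for the square tube, fixed: dark plate 76 x 116 x 6 mm (its top is the seat) with four L-shaped corner stops that stand 10 mm above the seat and enclose 46 x 99 mm; the middle 65 mm of the long sides is open. This point: the seated tube's centre, 23.5 mm above the table. y: level, along the seated tube; z up.
- ring_socket_seat (a point): Round socket for the round tube, fixed: dark plate 80 x 80 mm, 6 mm thick (its top is the seat), with a ring of 51 mm inner and 61 mm outer diameter that stands 12 mm above the seat. This point is where the centre of the seated tube is, 30 mm above the table, on the ring's axis. z up; x and y along the plate's sides.
- nut_center (a point): Bystander: a light grey hexagon nut, 27 mm across flats, 15 mm high, lying flat. This point is its centre, 7.5 mm above the table.
- nozzle_center (a point): Bystander: a copper gas nozzle, 25 mm thick, 68 mm long, lying on its side. This point is its centre, 12 mm above the table. Its y axis is the long axis (level), z up.
Things that resemble listed ones, but are neither listed nor needed, are in the scene too. Of the things that look like the part that bears round_tube_center, the middle-sized one is meant.

How it is judged (in metres and radians):
At the end, for the whole second after the job is handed in: Each part rests in its own nest, centre within 4 mm of seated height: both bars within 12 mm of their cradle's middle, square tube within 10 mm of its tray's, all along the nest within 0.15 rad; round tube within 8 mm of its socket's middle, upright within 0.15 rad (horizontal distance between round_bar_center and v_cradle_seat below 0.012 m and z of round_bar_center in the frame of v_cradle_seat between -0.004 and 0.004 m and angle between the y axis of round_bar_center and the y axis of v_cradle_seat, either way round below 0.15 rad and horizontal distance between square_bar_center and u_cradle_seat below 0.012 m and z of square_bar_center in the frame of u_cradle_seat between -0.004 and 0.004 m and angle between the y axis of square_bar_center and the y axis of u_cradle_seat, either way round below 0.15 rad and horizontal distance between square_tube_center and corner_tray_seat below 0.01 m and z of square_tube_center in the frame of corner_tray_seat between -0.004 and 0.004 m and angle between the y axis of square_tube_center and the y axis of corner_tray_seat, either way round below 0.15 rad and horizontal distance between round_tube_center and ring_socket_seat below 0.008 m and z of round_tube_center in the frame of ring_socket_seat between -0.004 and 0.004 m and angle between the z axis of round_tube_center and the z axis of ring_socket_seat, either way round below 0.15 rad); the robot touches nothing.
It fails at once if the nut is moved by more than 20 mm (distance of nut_center from where it was at the start of the episode above 0.02 m).
It fails at once if the nozzle is moved by more than 20 mm (distance of nozzle_center from where it was at the start of the episode above 0.02 m).
It also fails if it takes over 128 s, if anything falls off the work surface, if the arm or the gripper's body presses on something with over 40 N, if the wrist force passes 120 N, or if a joint passes its speed limit or range.

ROBOT

A 7-joint arm with a two-finger parallel gripper is mounted at the origin on a cart in front of the work surface, level with it; the furniture and walls round the work are solid. World frame = base frame: x ahead of the robot, y to its left, z up, the work surface at z = 0. Lengths are in mm, angles in rad, forces in N, time in s.
With the tool pointing down it reaches from about 400 to 875 mm from the base axis. Payload 4.4 kg.
Tool frame: the origin (TCP) lies at the very end of the fingers, on their centre line; the grasp point (between the pads) lies 19 mm behind it; z points along the fingers, x is the direction in which the jaws open and shut, and the axes are right-handed (so a half turn about z gives the same grasp; the last joint's range is limited). The gripper opens to 85 mm and grips with 20 to 120 N. Pads are 22 mm wide; open, the fingers measure 114 mm over their backs; the gripper's body (76 mm by 85 mm) begins 54 mm behind the grasp point. The pads swing forward as they close: fully open they stand 13 mm farther back than shut.
Start: joints at [1.257, 0.628, 0.038, 1.517, -0.027, 0.996, -0.02], TCP at [159.454, -630.153, 231.313] pointing down, gripper open.
Joint ranges: [-3.06, 3.06], [-0.37, 2.12], [-1.25, 1.32], [0.18, 2.47], [-1.1, 4.24], [0.23, 1.98], [-2.94, 2.94]. Speed limits (rad/s): [2.57, 2.57, 3.14, 3.14, 3.14, 3.14, 3.14].

INTERFACE

Orientations are given as [roll, pitch, yaw] about the fixed x, y, z axes, in that order (R = Rz(yaw) Ry(pitch) Rx(roll)).
In Python, from cell import ctrl, get_image, job, models gives the robot as it stands.
- The arm moves only by the tool move_arm, never from a script. Its argument "moves" is a list that holds one entry, the list of rows, each a list of 6 numbers: the shift along the tool's x, y, z in m, then the turn, a rotation vector about the tool's x, y, z in rad. A call has 1 to 20 rows; each row is the pose to reach, as a shift and turn from the pose commanded when the call began, along the tool's axes at that moment; what a row does not reach only later rows make up. A row lasts 1/8 s, in which the tool goes at most 62.5 mm and 10.7 degrees, less where a joint would pass 70% of its speed; a pose out of reach is approached as far as the arm can. A call with a gripper value outside its range is refused whole. "jaw" is the opening, from 0 (shut) to 1 (fully open), set as the call begins (left out, the last holds). The fingers move at their own pace and stop on an object; the grip force is fixed at half the most. Time passes only in rows, so rows that repeat a pose let the fingers close. It gives the time, the measured TCP pose, the force and the opening at its end, in the units of the state.
- ctrl.read_state(): the state, without advancing time (a new reading comes with each control period).
- get_image(name): name is "scene" or "top" or "wrist"; returns a dict with "color" (420x560x3 uint8, blue, green, red), "fov_y" (degrees; the focal length in pixels is half the picture's height over the tangent of half this angle, whatever the lens; pixels are square), "cx", "cy" (the principal point, pixels), "k1" (the pictures are not rectified: a ray, as slopes to the right and down, at radius r is drawn at 1 + k1 r^2 times it, then the intrinsics apply), "origin" and "orientation" of the camera in the world; the wrist camera has in their place "hand_eye" (4x4, takes a point from camera to tool coordinates, whose origin is the TCP and whose axes are the tool frame's). Camera axes: x right, y up, looking along -z (the intrinsics and any distortion apply to the point x, -y, -z); pixel columns grow to the right and rows downward; lengths in mm; the calibration is good to about 2 mm. A picture is of the moment at which its call begins: read the wrist's pose just before it. There is no depth.
- job.finish_job(): hands the job in, once; it reports no verdict.
Trained networks look in the newest picture that a camera, given by its name, has taken for a name from the list of things; names that differ only in an ending like _2 or _b are one class to them, and where a whole thing is asked for, a point or a joint stands for the part that bears it (a point fixed in the world has none). Each returns a list of dicts, best first, with "score" (0 to 1); they miss things now and then, are a little off and sometimes report something else, mostly with a low value. They report only what shows in the picture. A call takes as long as a camera call. They do not tell look-alikes from the thing itself.
- models.cut_out(camera, thing): "pixels" (420x560 bool, what is visible of it) and "uv" ([column, row] in pixels, amid what is visible of it).
- models.place_of(camera, thing): "uv" ([column, row] in pixels: a listed point, or the origin of a listed thing).
The state is a dict: "clock": time; "qpos": joint angles; "qd": joint speeds; "tau": joint torques, N m; "eef_pos": TCP position; "tool_rot": TCP orientation; "force": force on the tool from outside, world axes, zero at the start; "torque": the same for the moment, N m; "width": finger opening in mm.
Only numpy, scipy, OpenCV 4.12 (cv2) and the standard library are available. Lean on these libraries where they do the work, as an engineer would, in place of code of your own. Each camera call takes 0.05 s, during which the arm holds its last target.

## Working session

There is one attempt and no reset: what is moved stays moved. The work goes in short steps, Python scripts to look and compute and a tool call to move; the robot and the scene stay as the last step left them, time stands still between calls to the robot, and variables do not carry over. Pictures are saved under pics/ and viewed, and the job is handed in when it is done.

Besides the shell and the picture viewer there is one more tool, called after "Request:" in YAML: its name, and indented under it one key for each argument. move_arm: Moves the arm, as the interface text tells. Its arguments: {"type":"object","properties":{"moves":{"type":"array","items":{"type":"array","items":{"type":"array","items":{"type":"number"}}}},"jaw":{"type":"number"}},"required":["moves"]}

```bash
ls; mkdir -p pics; python3 - <<'E'
from cell import ctrl,get_image
import cv2
print(ctrl.read_state())
for n in ["scene","top","wrist"]:
    d=get_image(n); cv2.imwrite(f"pics/{n}0.png",d["color"]); print({k:v for k,v in d.items() if k!="color"})
E
```

```text
pics
{'clock': 0.0, 'qpos': array([ 1.25720862,  0.62936877,  0.03844379,  1.51838934, -0.02698439,
        0.99631049, -0.02002096]), 'qd': array([ 0.00114535, -0.00053488, -0.00028273, -0.00075375, -0.00095272,
        0.00045884,  0.00013571]), 'tau': array([ 8.19315756e-05, -5.63404012e+01,  1.22606523e+00, -1.93451715e+01,
        1.08570023e-02,  1.04087984e-02, -2.77274481e-06]), 'eef_pos': array([ 159.2827502 , -629.51765166,  230.36764233]), 'tool_rot': array([ 3.14155082e+00,  1.95738675e-03, -1.32302310e+00]), 'force': array([ 0.29782592, -0.9770975 , -0.67490228]), 'torque': array([ 0.06013306,  0.01195376, -0.02216429]), 'width': 85.32352659296272}
{'fov_y': 46.65454248186295, 'cx': 277.19468709107196, 'cy': 214.66089654919352, 'k1': -0.11349887287059969, 'origin': array([-352.94530223, -585.70964925,  776.69990704]), 'orientation': array([ 0.95239491, -0.02215419, -0.93098249])}
{'fov_y': 54.78661382919164, 'cx': 278.4516581439569, 'cy': 210.497074699272, 'k1': -0.03962226277351066, 'origin': array([ 252.76884445,   17.50205598, 1280.84911104]), 'orientation': array([ 0.16078781, -0.00457742, -1.57112965])}
{'fov_y': 61.987465091540514, 'cx': 282.0558842735964, 'cy': 214.86186009722184, 'k1': -0.060987485887823135, 'hand_eye': array([[ 9.99999593e-01, -7.19321191e-04, -5.44818427e-04,
        -5.84653387e-01],
       [-8.38515203e-04, -9.63823256e-01, -2.66540856e-01,
        -6.72055021e+01],
       [-3.33380185e-04,  2.66541204e-01, -9.63823467e-01,
        -1.43047004e+02],
       [ 0.00000000e+00,  0.00000000e+00,  0.00000000e+00,
         1.00000000e+00]])}
```

View pics/scene0.png

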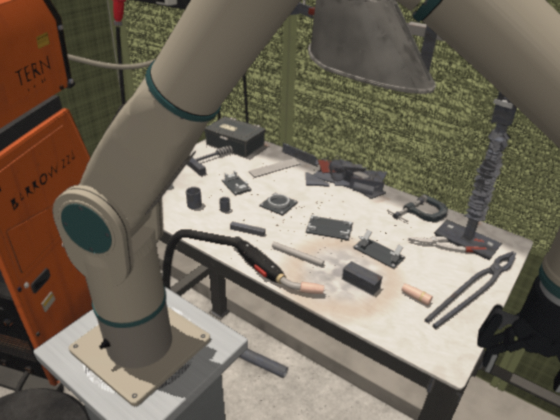

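View pics/top0.png

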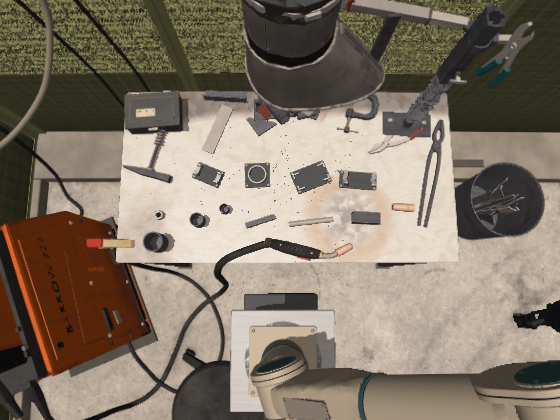

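View pics/wrist0.png

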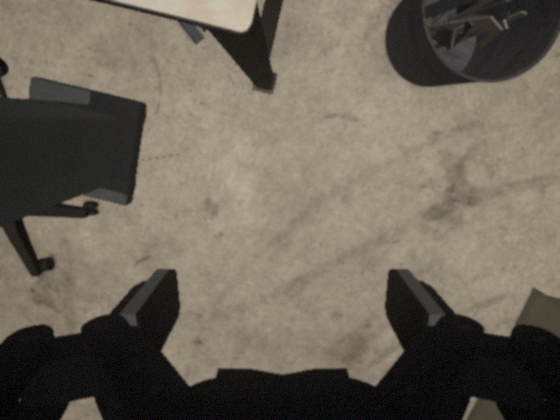

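The top view shows three round tubes, at px (155,241), (198,220) and (225,209). I'll write helpers, locate everything, and check these in an enlarged crop.

```bash
cat > h.py <<'E'
import numpy as np, cv2
from scipy.spatial.transform import Rotation as R
from cell import ctrl,get_image,job,models
def cam(n):
    s=ctrl.read_state(); d=get_image(n)
    d["f"]=210/np.tan(np.radians(d["fov_y"]/2))
    if n=="wrist":
        T=np.eye(4);T[:3,:3]=R.from_euler("xyz",s["tool_rot"]).as_matrix();T[:3,3]=s["eef_pos"]
        d["T"]=T@d["hand_eye"]
    else:
        T=np.eye(4);T[:3,:3]=R.from_euler("xyz",d["orientation"]).as_matrix();T[:3,3]=d["origin"];d["T"]=T
    d["K"]=np.array([[d["f"],0,d["cx"]],[0,d["f"],d["cy"]],[0,0,1.]]);d["D"]=np.array([d["k1"],0,0,0,0.])
    return d
def back(d,uv,z):
    uv=np.asarray(uv,float).reshape(-1,1,2)
    p=cv2.undistortPoints(uv,d["K"],d["D"],criteria=(3,50,1e-9))[:,0]
    r=np.c_[p[:,0],-p[:,1],-np.ones(len(p))]@d["T"][:3,:3].T
    o=d["T"][:3,3]; t=(z-o[2])/r[:,2]
    return o+r*t[:,None]
def proj(d,P):
    P=np.asarray(P,float).reshape(-1,3)
    c=(P-d["T"][:3,3])@d["T"][:3,:3]
    c=c*[1,-1,-1]
    return cv2.projectPoints(c.reshape(-1,1,3),np.zeros(3),np.zeros(3),d["K"],d["D"])[0][:,0]
H={"round_bar_center":8,"square_bar_center":8,"square_tube_center":17.5,"round_tube_center":24,"v_cradle_seat":33,"u_cradle_seat":26,"corner_tray_seat":23.5,"ring_socket_seat":30,"nut_center":7.5,"nozzle_center":12}
def find(d,n,names,th=0.3):
    for k in names:
        z=H[k]
        for r in models.place_of(n,k):
            if r["score"]>th: print(n,k,"place",round(r["score"],2),np.round(r["uv"],1),np.round(back(d,r["uv"],z)[0,:2],1))
        try: L=models.cut_out(n,k)
        except Exception as e: L=[]
        for r in L:
            if r["score"]>th:
                m=r["pixels"].astype(np.uint8)
                c=max(cv2.findContours(m,0,2)[0],key=cv2.contourArea)[:,0]
                W=back(d,c,z)[:,:2].astype(np.float32)
                b=cv2.minAreaRect(W)
                bp=cv2.boxPoints(b); e=bp[1]-bp[0]; f=bp[2]-bp[1]
                if np.hypot(*f)>np.hypot(*e): e=f
                print(n,k," cut ",round(r["score"],2),np.round(r["uv"],1),"rect",np.round(b[0],1),np.round(b[1],1),"axis deg %.1f"%(np.degrees(np.arctan2(e[1],e[0]))%180))
def up(im,u0,u1,v0,v1,s,name):
    cv2.imwrite("pics/"+name,cv2.resize(im[v0:v1,u0:u1],None,fx=s,fy=s,interpolation=cv2.INTER_CUBIC))
E
python3 - <<'E'
from h import *
d=cam("top"); find(d,"top",H)
up(d["color"],130,380,150,260,3,"topA.png")
d=cam("scene"); find(d,"scene",H)
up(d["color"],170,450,170,320,2.8,"sceneA.png")
E
```

```text
Traceback (most recent call last):
  File "h.py", line 30, in find
    if r["score"]>th: print(n,k,"place",round(r["score"],2),np.round(r["uv"],1),np.round(back(d,r["uv"],z)[0,:2],1))
                                                                                         ~~~~^^^^^^^^^^^^^
  File "h.py", line 16, in back
    p=cv2.undistortPoints(uv,d["K"],d["D"],criteria=(3,50,1e-9))[:,0]
      ~~~~~~~~~~~~~~~~~~~^^^^^^^^^^^^^^^^^^^^^^^^^^^^^^^^^^^^^^^
cv2.error: OpenCV(4.12.0) :-1: error: (-5:Bad argument) in function 'undistortPoints'
> Overload resolution failed:
>  - undistortPoints() got an unexpected keyword argument 'criteria'
>  - undistortPoints() got an unexpected keyword argument 'criteria'
```

```bash
sed -i 's/cv2.undistortPoints(uv,d\["K"\],d\["D"\],criteria=(3,50,1e-9))/cv2.undistortPointsIter(uv,d["K"],d["D"],None,None,(3,50,1e-9))/' h.py
python3 - <<'E'
from h import *
d=cam("top"); find(d,"top",H)
up(d["color"],130,380,150,260,3,"topA.png")
d=cam("scene"); find(d,"scene",H)
up(d["color"],170,450,170,320,2.8,"sceneA.png")
E
```

```text
top round_bar_center place 0.48 [312.1 222.1] [422. -95.]
top round_bar_center  cut  0.49 [311.  222.6] rect [423.7 -88.6] [ 19.9 135. ] axis deg 95.2
top square_bar_center  cut  0.5 [260.7 220.6] rect [427.1  70. ] [19.3 93.1] axis deg 108.7
top square_tube_center place 0.79 [364.6 219. ] [ 430.6 -260.3]
top square_tube_center place 0.39 [400.8 206.4] [ 471.  -377.4]
top square_tube_center  cut  0.56 [362.9 218.9] rect [ 433.8 -263.4] [38.3 93. ] axis deg 90.0
top round_tube_center place 0.96 [159.  243.8] [351.6 383. ]
top round_tube_center place 0.55 [195.  219.3] [428.6 273.2]
top round_tube_center place 0.51 [221.7 208.1] [464.2 190.2]
top round_tube_center  cut  0.76 [156.3 241.7] rect [358.8 395.7] [59.2 75.8] axis deg 90.1
top round_tube_center  cut  0.63 [196.3 219.1] rect [427.2 266.1] [49.8 41.7] axis deg 46.0
top v_cradle_seat place 0.68 [358.6 176.2] [ 565.5 -242.5]
top v_cradle_seat  cut  0.62 [358.  180.8] rect [ 555.5 -237.7] [121.1  60.2] axis deg 84.8
top u_cradle_seat place 0.84 [208.2 170.9] [584.2 235.8]
top u_cradle_seat  cut  0.9 [204.7 170.8] rect [573.4 237.8
[... 1587 characters left out ...]
adle_seat  cut  0.56 [380.9 252.5] rect [ 537.2 -254.1] [131.2  89.1] axis deg 84.6
scene u_cradle_seat place 0.71 [234.6 177.9] [576.  242.6]
scene u_cradle_seat  cut  0.57 [236.4 183.8] rect [557.5 229.2] [128.7  62.9] axis deg 65.0
scene corner_tray_seat place 0.77 [332.1 219.5] [579.1 -94. ]
scene corner_tray_seat  cut  0.9 [332.6 224.5] rect [ 547.5 -103.8] [ 76.9 108.9] axis deg 111.8
scene ring_socket_seat place 0.94 [278.8 195.9] [574.5  78.3]
scene ring_socket_seat  cut  0.55 [278.7 205.3] rect [545.3  57.4] [89.6 80.7] axis deg 2.0
scene nozzle_center place 0.89 [414.2 290.7] [ 474.3 -377.9]
scene nozzle_center  cut  0.82 [416.3 290.8] rect [ 469.3 -384.4] [71.4 31.8] axis deg 85.0
```

View pics/topA.png

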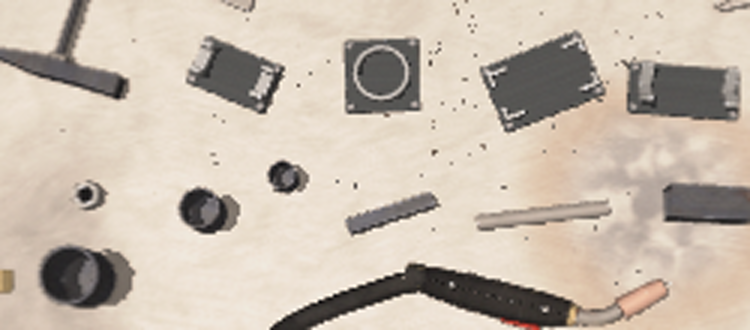

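View pics/sceneA.png

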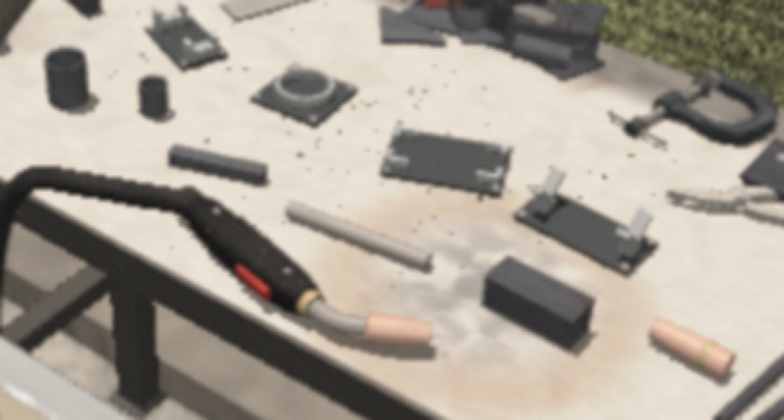

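Three round tubes: (156,242) about 60 mm, (198,220) about 42 mm, (225,209) about 25 mm. The middle-sized one at (198,220), ~42 mm by its cut-out, is the one meant, and the crop agrees. First I'll look at the square tube with the wrist camera.

```bash
cat >> h.py <<'E'
def plan(*targets):
    """targets: (x,y,z,yaw_deg) tool down; prints rows from measured pose"""
    s=ctrl.read_state(); R0=R.from_euler("xyz",s["tool_rot"])
    print("t %.2f pose"%s["clock"],np.round(s["eef_pos"],1),np.round(s["tool_rot"],3),"w %.1f"%s["width"],"F",np.round(s["force"],1),"q",np.round(s["qpos"],2))
    p=s["eef_pos"];pr=R0
    for x,y,z,yaw in targets:
        Rt=R.from_euler("xyz",[np.pi,0,np.radians(yaw)])
        d=R0.inv().apply(np.array([x,y,z])-s["eef_pos"])/1000
        rv=(R0.inv()*Rt).as_rotvec()
        n=max(np.linalg.norm(np.array([x,y,z])-p)/62.5,np.degrees((pr.inv()*Rt).magnitude())/10.7)
        print("row",np.round(d,4).tolist(),np.round(rv,4).tolist(),"n>=%.1f"%n); p=np.array([x,y,z]);pr=Rt
E
python3 - <<'E'
from h import *
plan((432,-262,150,0))
E
```

```text
t 2.35 pose [ 159.5 -630.2  231.3] [-3.142 -0.    -1.323] w 85.5 F [ 0.6  0.5 -1.1] q [ 1.26  0.63  0.04  1.52 -0.03  1.   -0.02]
row [-0.2901, -0.3545, 0.0813] [0.0, -0.0001, -1.323] n>=7.4
```

Request:
move_arm:
  moves:
    - [[-0.29,-0.354,0.081,0,0,-1.323],[-0.29,-0.354,0.081,0,0,-1.323],[-0.29,-0.354,0.081,0,0,-1.323],[-0.29,-0.354,0.081,0,0,-1.323],[-0.29,-0.354,0.081,0,0,-1.323],[-0.29,-0.354,0.081,0,0,-1.323],[-0.29,-0.354,0.081,0,0,-1.323],[-0.29,-0.354,0.081,0,0,-1.323],[-0.29,-0.354,0.081,0,0,-1.323],[-0.29,-0.354,0.081,0,0,-1.323],[-0.29,-0.354,0.081,0,0,-1.323]]

```text
clock: 3.72
eef_pos: [430.6, -263.9, 150.5]
tool_rot: [3.141, 0.0, -0.003]
force: [-0.5, 0.1, -0.3]
width: 85.3
```

```bash
python3 - <<'E'
from h import *
d=cam("wrist"); find(d,"wrist",["square_tube_center"])
cv2.imwrite("pics/w1.png",d["color"]); plan()
E
```

```text
wrist square_tube_center place 0.78 [288.7 200.5] [ 435.6 -260.5]
wrist square_tube_center  cut  0.79 [289.8 201.4] rect [ 435.3 -264.4] [94.4 38.8] axis deg 87.2
t 3.88 pose [ 430.9 -263.2  150.5] [ 3.141e+00 -0.000e+00 -2.000e-03] w 85.3 F [-0.3  0.   0. ] q [ 0.7   0.55 -0.3   1.99  0.27  0.63  0.22]
```

View pics/w1.png

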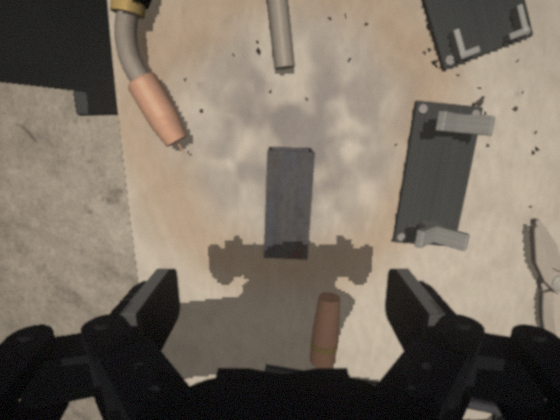

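```bash
python3 - <<'E'
from h import *
im=cv2.imread("pics/w1.png"); up(im,240,340,130,280,4,"w1c.png")
d=cam("wrist")
W=back(d,[[268,150],[313,149],[308,258],[265,258]],35)[:,:2]; print(W, W.mean(0))
m=models.cut_out("wrist","square_tube_center")[0]["pixels"].astype(np.uint8)
c=max(cv2.findContours(m,0,2)[0],key=cv2.contourArea)[:,0]
print(cv2.minAreaRect(back(d,c,35)[:,:2].astype(np.float32)))
E
```

```text
[[ 420.42736991 -217.69623097]
 [ 453.32862453 -216.9949617 ]
 [ 451.23512262 -302.56042602]
 [ 417.03271352 -302.5143951 ]] [ 435.50595764 -259.94150345]
((435.07904052734375, -260.1564636230469), (88.0409927368164, 36.05792999267578), 87.2894058227539)
```

View pics/w1c.png

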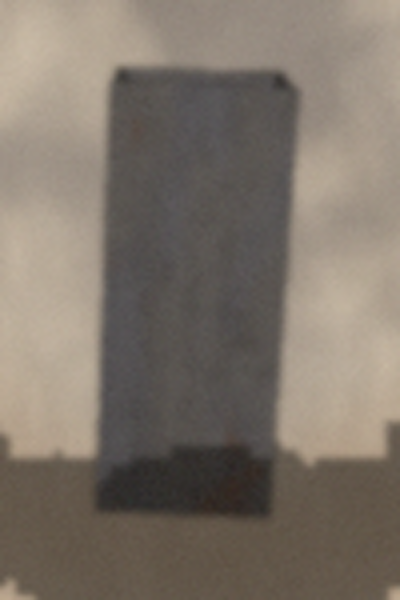

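```bash
python3 - <<'E'
from h import *
plan((435.3,-261,70,-2.7),(435.3,-261,5,-2.7))
E
```

```text
t 3.98 pose [ 431.2 -262.8  150.4] [ 3.141e+00 -0.000e+00 -1.000e-03] w 85.0 F [-0.8  0.1 -0.7] q [ 0.7   0.55 -0.3   1.99  0.27  0.63  0.22]
row [0.0041, -0.0018, 0.0804] [0.0002, -0.0, 0.0459] n>=1.3
row [0.0041, -0.0018, 0.1454] [0.0002, -0.0, 0.0459] n>=1.0
```

Request:
move_arm:
  moves:
    - [[0.0035,-0.001,0.05,0,0,0.046],[0.0035,-0.001,0.1,0,0,0.046],[0.0035,-0.001,0.125,0,0,0.046],[0.0035,-0.001,0.145,0,0,0.046],[0.0035,-0.001,0.145,0,0,0.046],[0.0035,-0.001,0.145,0,0,0.046]]

```text
clock: 4.72
eef_pos: [435.4, -261.5, 5.9]
tool_rot: [3.141, -0.001, -0.046]
force: [-0.3, 0.4, 0.0]
width: 85.1
```

Request:
move_arm:
  jaw: 0.0
  moves:
    - [[0,0,0,0,0,0],[0,0,0,0,0,0],[0,0,0,0,0,0],[0,0,0,0,0,0],[0,0,0,0,0,0],[0,0,0,0,0,0]]

```text
clock: 5.48
eef_pos: [435.3, -261.5, 6.0]
tool_rot: [3.141, -0.001, -0.046]
force: [-0.8, -0.1, 6.2]
width: 33.9
```

```bash
python3 - <<'E'
from h import *
plan((435.3,-261,90,-2.7),(570,-195,160,20))
E
```

```text
t 5.47 pose [ 435.3 -261.5    6. ] [ 3.141e+00 -1.000e-03 -4.600e-02] w 33.9 F [-0.8 -0.1  6.2] q [ 0.58  0.81 -0.15  2.06  0.37  0.3   0.08]
row [0.0, -0.0004, -0.084] [0.0006, -0.0008, 0.0009] n>=1.3
row [0.1316, -0.0725, -0.1539] [0.0008, -0.0007, -0.3953] n>=2.6
```

Request:
move_arm:
  moves:
    - [[0,0,-0.04,0,0,0],[0,0,-0.085,0,0,0],[0.13,-0.072,-0.154,0,0,-0.395],[0.13,-0.072,-0.154,0,0,-0.395],[0.13,-0.072,-0.154,0,0,-0.395],[0.13,-0.072,-0.154,0,0,-0.395],[0.13,-0.072,-0.154,0,0,-0.395],[0.13,-0.072,-0.154,0,0,-0.395],[0.13,-0.072,-0.154,0,0,-0.395]]

```text
clock: 6.6
eef_pos: [567.1, -196.0, 158.8]
tool_rot: [-3.141, 0.001, 0.348]
force: [-0.3, 0.0, -1.9]
width: 33.9
```

```bash
python3 - <<'E'
from h import *
d=cam("wrist"); find(d,"wrist",["corner_tray_seat","v_cradle_seat","ring_socket_seat"])
cv2.imwrite("pics/w2.png",d["color"]); plan()
E
```

```text
wrist corner_tray_seat place 0.71 [336.1  80.1] [572.2 -91.6]
wrist v_cradle_seat  cut  0.77 [225.6 246.6] rect [ 536.7 -246.6] [33.4  9.3] axis deg 86.2
wrist v_cradle_seat  cut  0.57 [151.   50.2] rect [ 437.5 -119.5] [16.6 73. ] axis deg 96.5
t 6.95 pose [ 568.2 -195.3  159.3] [ 3.142 -0.     0.349] w 34.2 F [ 0.3 -0.8 -1.6] q [ 0.54  0.67 -0.41  1.72  0.34  0.82  0.32]
```

View pics/w2.png

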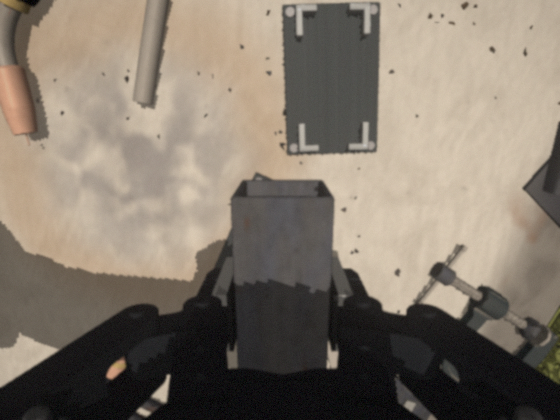

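```bash
python3 - <<'E'
from h import *
d=cam("wrist")
im=d["color"]; up(im,270,390,0,165,4,"w2c.png"); up(im,220,345,165,300,4,"w2d.png")
W=back(d,[[284,4],[380,4],[377.5,152.5],[288,154]],6)[:,:2]; print(W.round(1), W.mean(0))
for a,b in [(0,3),(1,2)]:
    e=W[a]-W[b]; print(np.linalg.norm(e),np.degrees(np.arctan2(e[1],e[0])))
plan()
E
```

```text
[[ 516.6  -49.9]
 [ 586.   -23.7]
 [ 629.8 -129.6]
 [ 559.3 -156.9]] [572.9117666  -90.03079543]
115.25806779435209 111.77997445821518
114.58927450799342 112.44696257122087
t 7.00 pose [ 568.2 -195.3  159.4] [ 3.142 -0.     0.349] w 34.3 F [ 0.6  0.4 -1.6] q [ 0.54  0.67 -0.41  1.72  0.34  0.82  0.32]
```

View pics/w2c.png

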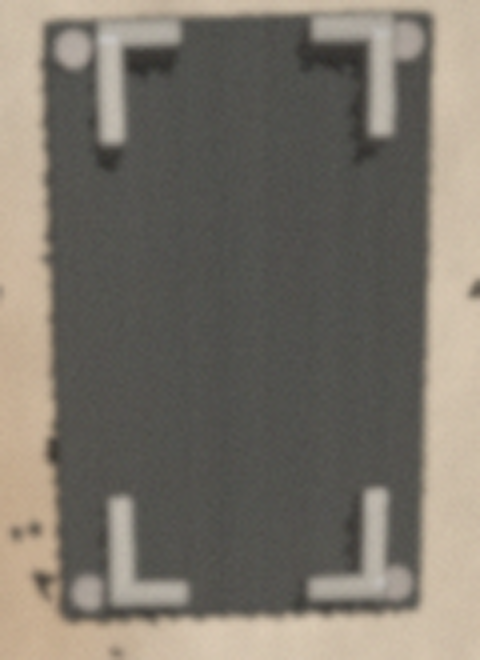

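View pics/w2d.png

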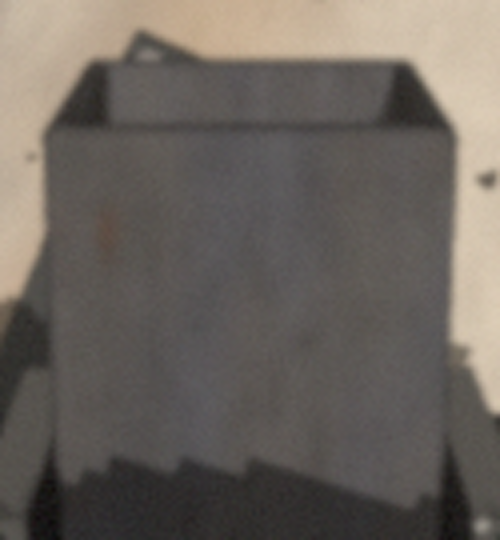

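```bash
python3 - <<'E'
from h import *
d=cam("wrist")
print(back(d,[[281.5,5.5],[378,3.5],[375,152],[286,154]],6)[:,:2].mean(0))
print(back(d,[[294,5.5],[368.5,4.3],[367,149],[297.5,151]],16)[:,:2].mean(0))
s=ctrl.read_state();R0=R.from_euler("xyz",s["tool_rot"])
print(R0.inv().apply(back(d,[[231.7,198],[333.7,198.5]],s["eef_pos"][2]+29)-s["eef_pos"]))
plan((572.5,-90.5,60,22.1),(572.5,-90.5,14,22.1))
E
```

```text
[571.21430218 -90.72213999]
[571.09771741 -90.71901681]
[[-16.96728774 -42.20497437 -29.00069449]
 [ 17.15854899 -42.06610198 -28.99931803]]
t 7.05 pose [ 568.2 -195.2  159.3] [ 3.142 -0.     0.349] w 34.0 F [-0.1 -0.5 -2.5] q [ 0.54  0.67 -0.41  1.72  0.34  0.82  0.32]
row [0.0399, -0.0969, 0.0993] [0.0, -0.0, -0.0367] n>=2.3
row [0.0399, -0.0969, 0.1453] [0.0, -0.0, -0.0367] n>=0.7
```

```bash
python3 - <<'E'
from h import *
plan((571.3,-90.7,60,22.1),(571.3,-90.7,13,22.1))
E
```

```text
t 7.05 pose [ 568.2 -195.2  159.3] [ 3.142 -0.     0.349] w 34.0 F [-0.1 -0.5 -2.5] q [ 0.54  0.67 -0.41  1.72  0.34  0.82  0.32]
row [0.0387, -0.0972, 0.0993] [0.0, -0.0, -0.0367] n>=2.3
row [0.0387, -0.0972, 0.1463] [0.0, -0.0, -0.0367] n>=0.8
```

Request:
move_arm:
  moves:
    - [[0.0387,-0.0972,0.07,0,0,-0.037],[0.0387,-0.0972,0.07,0,0,-0.037],[0.0387,-0.0972,0.09,0,0,-0.037],[0.0387,-0.0972,0.11,0,0,-0.037],[0.0387,-0.0972,0.125,0,0,-0.037],[0.0387,-0.0972,0.135,0,0,-0.037],[0.0387,-0.0972,0.142,0,0,-0.037],[0.0387,-0.0972,0.146,0,0,-0.037],[0.0387,-0.0972,0.146,0,0,-0.037],[0.0387,-0.0972,0.146,0,0,-0.037]]

```text
clock: 8.3
eef_pos: [571.7, -90.7, 13.7]
tool_rot: [3.141, -0.001, 0.386]
force: [-0.7, 0.6, -0.9]
width: 34.2
```

Request:
move_arm:
  moves:
    - [[0,0,0.0015,0,0,0],[0,0,0.0015,0,0,0]]

```text
clock: 8.55
eef_pos: [571.6, -90.7, 12.0]
tool_rot: [3.141, -0.001, 0.386]
force: [0.7, 0.4, -0.8]
width: 34.2
```

Request:
move_arm:
  jaw: 0.7
  moves:
    - [[0,0,0,0,0,0],[0,0,0,0,0,0],[0,0,0,0,0,0],[0,0,-0.03,0,0,0],[0,0,-0.08,0,0,0],[0,0,-0.13,0,0,0],[0,0,-0.15,0,0,0],[0,0,-0.15,0,0,0],[0,0,-0.15,0,0,0]]

```text
clock: 9.68
eef_pos: [570.5, -90.8, 160.7]
tool_rot: [-3.141, 0.002, 0.386]
force: [-1.0, -0.5, -0.6]
width: 59.7
```

```bash
python3 - <<'E'
from h import *
d=cam("wrist"); cv2.imwrite("pics/w3.png",d["color"])
find(d,"wrist",["square_tube_center","round_bar_center"])
plan((424,-88,150,5.5),(420,-60,150,5.5))
E
```

```text
wrist square_tube_center place 0.82 [286.1 201.5] [573.1 -89.1]
wrist square_tube_center  cut  0.85 [283.8 201. ] rect [573.2 -94. ] [38.1 94.9] axis deg 112.1
wrist round_bar_center place 0.82 [120.6 134.4] [423.3 -89.9]
wrist round_bar_center  cut  0.94 [123.  128.1] rect [424.1 -89.7] [ 17.9 143.5] axis deg 96.6
t 9.93 pose [570.8 -90.5 160.8] [-3.141e+00  2.000e-03  3.860e-01] w 59.8 F [-0.5 -0.9 -1. ] q [ 0.37  0.64 -0.41  1.79  0.35  0.79  0.17]
row [-0.135, -0.0576, 0.011] [-0.0008, 0.0017, 0.2902] n>=2.4
row [-0.1282, -0.0851, 0.0111] [-0.0008, 0.0017, 0.2902] n>=0.5
```

View pics/w3.png

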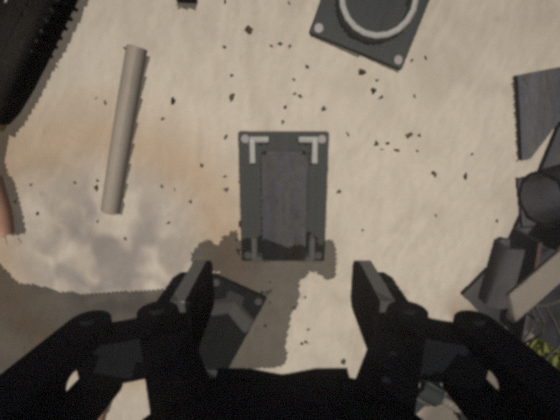

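```bash
python3 - <<'E'
from h import *
plan((424,-89.8,140,6.6))
E
```

```text
t 9.93 pose [570.8 -90.5 160.8] [-3.141e+00  2.000e-03  3.860e-01] w 59.8 F [-0.5 -0.9 -1. ] q [ 0.37  0.64 -0.41  1.79  0.35  0.79  0.17]
row [-0.1357, -0.0559, 0.021] [-0.0008, 0.0017, 0.271] n>=2.4
```

Request:
move_arm:
  jaw: 0.5
  moves:
    - [[-0.1357,-0.056,0.021,0,0,0.271],[-0.1357,-0.056,0.021,0,0,0.271],[-0.1357,-0.056,0.021,0,0,0.271],[-0.1357,-0.056,0.021,0,0,0.271],[-0.1357,-0.056,0.021,0,0,0.271],[-0.1357,-0.056,0.021,0,0,0.271],[-0.1357,-0.056,0.021,0,0,0.271],[-0.1357,-0.056,0.021,0,0,0.271]]

```text
clock: 10.92
eef_pos: [424.9, -89.8, 140.8]
tool_rot: [-3.141, -0.0, 0.115]
force: [1.0, 0.3, 0.1]
width: 42.7
```

```bash
python3 - <<'E'
from h import *
d=cam("wrist"); cv2.imwrite("pics/w4.png",d["color"])
find(d,"wrist",["round_bar_center"])
plan((424,-89.8,3,6.6))
E
```

```text
wrist round_bar_center place 0.86 [281.4 205.2] [424.2 -90.1]
wrist round_bar_center  cut  0.82 [281. 197.] rect [424.9 -89.6] [ 17.1 143.7] axis deg 97.0
t 11.07 pose [424.6 -89.9 140.8] [-3.142 -0.     0.115] w 43.0 F [ 0.5  0.2 -0.1] q [ 0.38  0.5  -0.32  2.18  0.32  0.51 -0.08]
row [-0.0006, -0.0001, 0.1378] [-0.0, -0.0001, -0.0002] n>=2.2
```

View pics/w4.png

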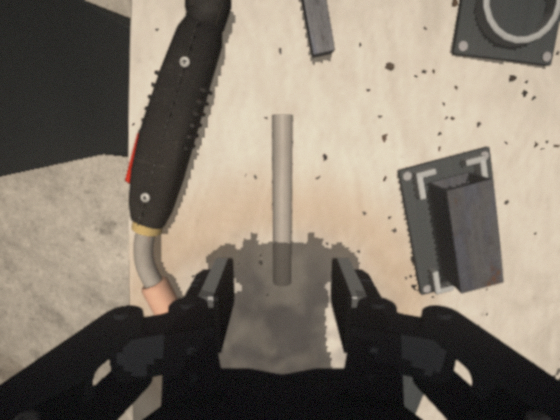

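Request:
move_arm:
  moves:
    - [[-0.0005,0,0.05,0,0,0],[-0.0005,0,0.095,0,0,0],[-0.0005,0,0.12,0,0,0],[-0.0005,0,0.138,0,0,0],[-0.0005,0,0.138,0,0,0],[-0.0005,0,0.138,0,0,0]]

```text
clock: 11.82
eef_pos: [423.8, -89.9, 2.3]
tool_rot: [-3.141, 0.001, 0.115]
force: [0.5, 0.2, 0.3]
width: 42.4
```

Request:
move_arm:
  jaw: 0.0
  moves:
    - [[0,0,0,0,0,0],[0,0,0,0,0,0],[0,0,0,0,0,0],[0,0,0,0,0,0],[0,0,0,0,0,0]]

```text
clock: 12.45
eef_pos: [424.4, -90.0, 3.4]
tool_rot: [3.141, -0.001, 0.115]
force: [0.0, -0.3, 6.1]
width: 13.5
```

Request:
move_arm:
  jaw: 0.4
  moves:
    - [[0,0,0,0,0,0],[0,0,0,0,0,0],[0,0,0.003,0,0,0],[0,0,0.003,0,0,0]]

```text
clock: 12.95
eef_pos: [423.9, -89.9, -0.5]
tool_rot: [-3.141, 0.0, 0.115]
force: [-0.4, 0.4, 0.3]
width: 34.4
```

```bash
python3 - <<'E'
from h import *
d=cam("wrist"); cv2.imwrite("pics/w5.png",d["color"])
find(d,"wrist",["round_bar_center"])
plan()
E
```

```text
wrist round_bar_center place 0.7 [281.6 283.1] [423.4 -89.2]
wrist round_bar_center  cut  0.7 [284.3 234.6] rect [422.6 -76.9] [ 16.4 116.7] axis deg 96.3
t 13.10 pose [ 4.24e+02 -8.99e+01 -3.00e-01] [-3.141  0.     0.115] w 34.0 F [-0.2  0.1  0.1] q [ 0.35  0.8  -0.3   2.25  1.12  0.24 -0.85]
```

View pics/w5.png

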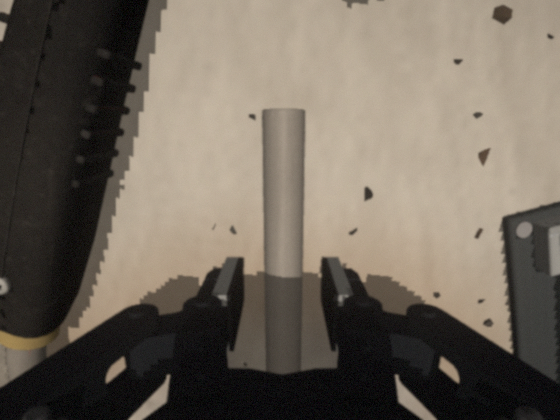

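Request:
move_arm:
  jaw: 0.0
  moves:
    - [[0,0,-0.0005,0,0,0],[0,0,-0.0005,0,0,0],[0,0,-0.0005,0,0,0],[0,0,-0.0005,0,0,0],[0,0,-0.0005,0,0,0]]

```text
clock: 13.72
eef_pos: [424.1, -89.9, 0.6]
tool_rot: [3.141, -0.0, 0.115]
force: [-1.0, 0.1, 5.7]
width: 13.6
```

```bash
python3 - <<'E'
from h import *
plan((424,-90,90,6.6),(558,-315,190,-5.2))
E
```

```text
t 13.72 pose [424.1 -89.9   0.6] [ 3.141 -0.     0.115] w 13.6 F [-1.   0.1  5.7] q [ 0.35  0.8  -0.3   2.25  1.11  0.24 -0.85]
row [-0.0001, 0.0001, -0.0894] [0.0001, -0.0004, -0.0002] n>=1.4
row [0.1072, 0.239, -0.1894] [0.0001, -0.0004, 0.2058] n>=4.5
```

Request:
move_arm:
  moves:
    - [[0,0,-0.03,0,0,0],[0,0,-0.08,0,0,0],[0.02,0.045,-0.12,0,0,0.04],[0.107,0.239,-0.189,0,0,0.206],[0.107,0.239,-0.189,0,0,0.206],[0.107,0.239,-0.189,0,0,0.206],[0.107,0.239,-0.189,0,0,0.206],[0.107,0.239,-0.189,0,0,0.206],[0.107,0.239,-0.189,0,0,0.206],[0.107,0.239,-0.189,0,0,0.206],[0.107,0.239,-0.189,0,0,0.206]]

```text
clock: 15.1
eef_pos: [557.4, -314.2, 189.1]
tool_rot: [-3.141, 0.001, -0.089]
force: [-0.6, -0.2, -2.2]
width: 13.7
```

```bash
python3 - <<'E'
from h import *
d=cam("wrist"); cv2.imwrite("pics/w6.png",d["color"])
find(d,"wrist",["round_bar_center","v_cradle_seat"])
plan()
E
```

```text
wrist round_bar_center place 0.59 [280.2 282.8] [ 546.7 -407.2]
wrist round_bar_center  cut  0.68 [281.  230.1] rect [ 551.5 -378.2] [281.1  38.5] axis deg 84.9
wrist v_cradle_seat place 0.72 [276.3 113.7] [ 558.5 -242.2]
wrist v_cradle_seat  cut  0.62 [271.5  85.3] rect [ 560.1 -243.4] [109.1  52. ] axis deg 85.5
t 15.35 pose [ 557.7 -315.   189.4] [ 3.141 -0.    -0.091] w 13.6 F [-0.3  0.4 -3.6] q [ 0.89  0.76 -0.74  1.58  0.57  1.03 -0.1 ]
```

View pics/w6.png

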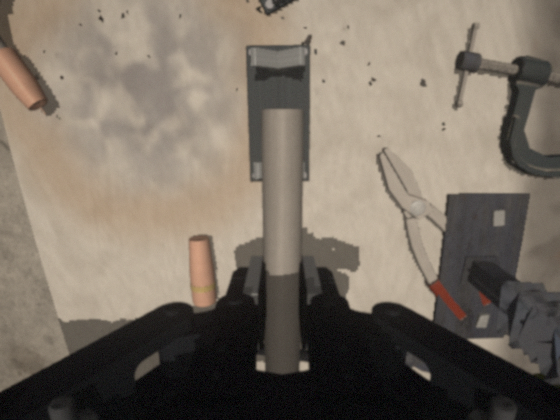

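```bash
python3 - <<'E'
from h import *
im=cv2.imread("pics/w6.png"); up(im,230,330,30,195,4,"w6c.png")
E
```

```text
(no output)
```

View pics/w6c.png

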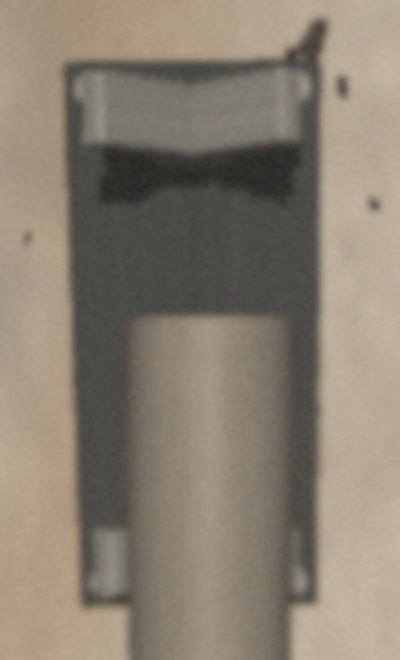

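```bash
python3 - <<'E'
from h import *
d=cam("wrist")
W=back(d,[[246.5,45.8],[309.5,45.8],[309,180.8],[251,180.8]],6)[:,:2]; print(W.round(1),W.mean(0))
for a,b in [(0,3),(1,2),(1,0),(2,3)]:
    e=W[a]-W[b]; print(np.linalg.norm(e),np.degrees(np.arctan2(e[1],e[0])))
s=ctrl.read_state();R0=R.from_euler("xyz",s["tool_rot"])
print(R0.inv().apply(back(d,[[282.5,109]],s["eef_pos"][2]+15.4)-s["eef_pos"]))
print(R0.inv().apply(back(d,[[262,109],[303,109]],s["eef_pos"][2]+7.4)-s["eef_pos"]))
plan()
E
```

```text
[[ 538.3 -183.2]
 [ 592.7 -188.1]
 [ 583.7 -306.3]
 [ 529.1 -301.4]] [ 560.94839265 -244.77304804]
118.58431240238187 85.55835709837582
118.54774461886177 85.65703073698263
54.56660878894291 -5.1947037566955725
54.77028286168807 -5.153462204899431
[[ -0.23526887 -71.19250705 -15.40702342]]
[[ -7.88493161 -71.39920726  -7.40764322]
 [  7.42712326 -71.41494942  -7.40644471]]
t 15.40 pose [ 557.7 -315.   189.4] [ 3.141 -0.    -0.091] w 13.5 F [ 0.1 -0.1 -3.9] q [ 0.89  0.76 -0.74  1.58  0.57  1.03 -0.1 ]
```

```bash
python3 - <<'E'
from h import *
plan((560.9,-245.3,70,-4.9),(560.9,-245.3,27,-4.9))
E
```

```text
t 15.40 pose [ 557.7 -315.   189.4] [ 3.141 -0.    -0.091] w 13.5 F [ 0.1 -0.1 -3.9] q [ 0.89  0.76 -0.74  1.58  0.57  1.03 -0.1 ]
row [-0.0032, -0.0697, 0.1194] [0.0001, -0.0001, -0.0054] n>=2.2
row [-0.0032, -0.0697, 0.1624] [0.0001, -0.0001, -0.0054] n>=0.7
```

Request:
move_arm:
  moves:
    - [[-0.0032,-0.0697,0.06,0,0,-0.005],[-0.0032,-0.0697,0.09,0,0,-0.005],[-0.0032,-0.0697,0.11,0,0,-0.005],[-0.0032,-0.0697,0.13,0,0,-0.005],[-0.0032,-0.0697,0.145,0,0,-0.005],[-0.0032,-0.0697,0.154,0,0,-0.005],[-0.0032,-0.0697,0.16,0,0,-0.005],[-0.0032,-0.0697,0.162,0,0,-0.005],[-0.0032,-0.0697,0.162,0,0,-0.005]]

```text
clock: 16.52
eef_pos: [561.2, -245.5, 27.7]
tool_rot: [3.141, -0.001, -0.086]
force: [-0.5, 0.1, -3.2]
width: 13.4
```

Request:
move_arm:
  moves:
    - [[0,0,0.0015,0,0,0],[0,0,0.0015,0,0,0]]

```text
clock: 16.77
eef_pos: [561.1, -245.5, 26.8]
tool_rot: [3.141, -0.001, -0.086]
force: [-2.1, -0.3, 4.2]
width: 13.8
```

Contact was felt (Fz went from −3 to +4 N). Releasing.

Request:
move_arm:
  jaw: 0.45
  moves:
    - [[0,0,0,0,0,0],[0,0,0,0,0,0],[0,0,0,0,0,0],[0,0,-0.03,0,0,0],[0,0,-0.08,0,0,0],[0,0,-0.13,0,0,0],[0,0,-0.15,0,0,0],[0,0,-0.15,0,0,0],[0,0,-0.15,0,0,0]]

```text
clock: 17.9
eef_pos: [559.7, -245.4, 174.1]
tool_rot: [-3.141, 0.003, -0.086]
force: [-0.9, 0.3, 0.6]
width: 38.5
```

```bash
python3 - <<'E'
from h import *
d=cam("wrist"); cv2.imwrite("pics/w7.png",d["color"])
H["round_bar_center"]=33
find(d,"wrist",["round_bar_center","v_cradle_seat"])
plan((427,70,150,19))
E
```

```text
wrist round_bar_center place 0.58 [282.9 201.1] [ 559.7 -244.2]
wrist round_bar_center  cut  0.56 [281.9 196.6] rect [ 560.5 -245.7] [143.3  16.8] axis deg 85.5
wrist v_cradle_seat place 0.64 [278.6 199.1] [ 556.3 -242.2]
wrist v_cradle_seat  cut  0.84 [271.8 190.5] rect [ 543.8 -238.3] [113.   17.7] axis deg 85.4
t 18.15 pose [ 560.4 -245.1  174.6] [-3.141e+00  2.000e-03 -8.600e-02] w 38.1 F [0.  0.4 0.3] q [ 0.8   0.74 -0.73  1.67  0.58  0.96 -0.23]
row [-0.1598, -0.3025, 0.0252] [-0.0012, 0.0016, -0.4174] n>=5.5
```

View pics/w7.png

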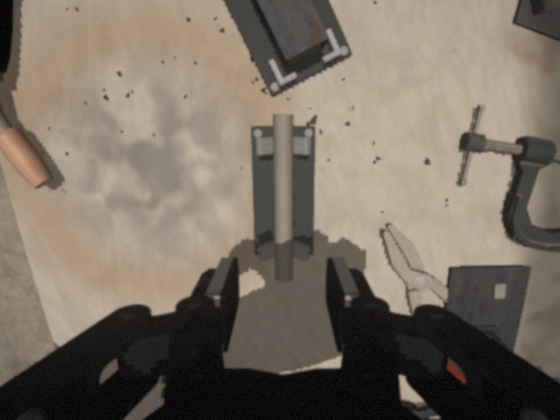

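The bar lies in the V blocks, centred to about 1 mm. Next is the square bar.

Request:
move_arm:
  moves:
    - [[-0.16,-0.3025,0.02,0,0,-0.417],[-0.16,-0.3025,0.02,0,0,-0.417],[-0.16,-0.3025,0.02,0,0,-0.417],[-0.16,-0.3025,0.02,0,0,-0.417],[-0.16,-0.3025,0.025,0,0,-0.417],[-0.16,-0.3025,0.025,0,0,-0.417],[-0.16,-0.3025,0.025,0,0,-0.417],[-0.16,-0.3025,0.025,0,0,-0.417],[-0.16,-0.3025,0.025,0,0,-0.417],[-0.16,-0.3025,0.025,0,0,-0.417],[-0.16,-0.3025,0.025,0,0,-0.417]]

```text
clock: 19.52
eef_pos: [427.7, 69.2, 150.8]
tool_rot: [3.142, -0.0, 0.33]
force: [-0.2, 1.3, 0.7]
width: 38.2
```

```bash
python3 - <<'E'
from h import *
d=cam("wrist"); cv2.imwrite("pics/w8.png",d["color"])
find(d,"wrist",["square_bar_center","round_tube_center","ring_socket_seat"])
m=models.cut_out("wrist","square_bar_center")[0]["pixels"].astype(np.uint8)
c=max(cv2.findContours(m,0,2)[0],key=cv2.contourArea)[:,0]
print(cv2.minAreaRect(back(d,c,16)[:,:2].astype(np.float32)))
up(d["color"],230,330,120,300,3.3,"w8c.png")
plan()
E
```

```text
wrist square_bar_center place 0.7 [278.4 193.9] [422.3  74.8]
wrist square_bar_center  cut  0.68 [277.5 195.6] rect [427.3  70.6] [16.7 98.3] axis deg 108.0
wrist round_tube_center place 0.84 [373.4  77.7] [459.1 183. ]
wrist round_tube_center  cut  0.92 [379.   78.3] rect [463.1 184. ] [37.8 30.9] axis deg 45.7
wrist ring_socket_seat place 0.84 [458.8 245. ] [573.8  87.1]
wrist ring_socket_seat  cut  0.74 [444.8 234.5] rect [561.6  87. ] [75.1 73.4] axis deg 2.8
wrist ring_socket_seat  cut  0.43 [524.9  67.6] rect [563.4 232.1] [86.8 54.6] axis deg 67.8
((426.6457214355469, 72.35055541992188), (16.228511810302734, 95.57081604003906), 18.031064987182617)
t 19.93 pose [427.5  69.8 150.8] [ 3.142 -0.     0.331] w 38.2 F [-0.   0.1 -0.8] q [ 0.33  0.57 -0.81  2.17  0.68  0.67 -0.62]
```

View pics/w8.png

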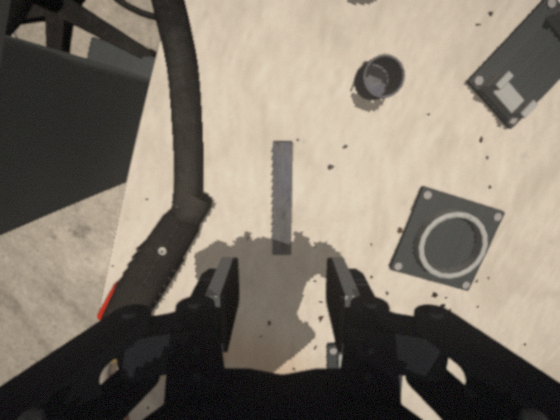

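```bash
python3 - <<'E'
from h import *
plan((426.7,71.8,1.5,18.1))
E
```

```text
t 19.93 pose [427.5  69.8 150.8] [ 3.142 -0.     0.331] w 38.2 F [-0.   0.1 -0.8] q [ 0.33  0.57 -0.81  2.17  0.68  0.67 -0.62]
row [-0.0001, -0.0022, 0.1493] [0.0, -0.0001, 0.0152] n>=2.4
```

Request:
move_arm:
  moves:
    - [[0,-0.0022,0.05,0,0,0.015],[0,-0.0022,0.1,0,0,0.015],[0,-0.0022,0.13,0,0,0.015],[0,-0.0022,0.149,0,0,0.015],[0,-0.0022,0.149,0,0,0.015],[0,-0.0022,0.149,0,0,0.015]]

```text
clock: 20.68
eef_pos: [427.0, 72.1, 2.3]
tool_rot: [-3.141, -0.001, 0.316]
force: [-0.7, 1.3, 0.8]
width: 38.5
```

Request:
move_arm:
  jaw: 0.0
  moves:
    - [[0,0,0,0,0,0],[0,0,0,0,0,0],[0,0,0,0,0,0],[0,0,0,0,0,0],[0,0,0,0,0,0]]

```text
clock: 21.3
eef_pos: [427.3, 71.8, 2.8]
tool_rot: [3.141, -0.002, 0.316]
force: [-0.3, -0.6, 6.4]
width: 14.4
```

```bash
python3 - <<'E'
from h import *
plan((427,72,90,18.1),(545,160,185,-23))
E
```

```text
t 21.30 pose [427.3  71.8   2.8] [ 3.141e+00 -2.000e-03  3.160e-01] w 14.4 F [-0.3 -0.6  6.4] q [ 0.03  0.81 -0.38  2.25  1.18  0.3  -1.09]
row [-0.0001, -0.0003, -0.0872] [0.0002, -0.0018, -0.0004] n>=1.4
row [0.1396, -0.0473, -0.182] [-0.0005, -0.0018, 0.717] n>=3.8
```

Request:
move_arm:
  moves:
    - [[0,0,-0.03,0,0,0],[0,0,-0.087,0,0,0],[0.14,-0.047,-0.182,0,0,0.717],[0.14,-0.047,-0.182,0,0,0.717],[0.14,-0.047,-0.182,0,0,0.717],[0.14,-0.047,-0.182,0,0,0.717],[0.14,-0.047,-0.182,0,0,0.717],[0.14,-0.047,-0.182,0,0,0.717],[0.14,-0.047,-0.182,0,0,0.717],[0.14,-0.047,-0.182,0,0,0.717]]

```text
clock: 22.55
eef_pos: [545.0, 159.6, 183.6]
tool_rot: [3.141, 0.001, -0.401]
force: [0.2, 0.4, -1.0]
width: 14.2
```

```bash
python3 - <<'E'
from h import *
d=cam("wrist"); cv2.imwrite("pics/w9.png",d["color"])
find(d,"wrist",["u_cradle_seat","ring_socket_seat","round_tube_center"])
plan()
E
```

```text
wrist u_cradle_seat place 0.59 [280.1  93.2] [577.2 241.5]
wrist u_cradle_seat  cut  0.8 [282.3  89.5] rect [577.6 241.3] [87.4 52.2] axis deg 67.1
wrist u_cradle_seat  cut  0.43 [348.  242.6] rect [578.4  91.9] [72.3 78.1] axis deg 92.9
wrist ring_socket_seat place 0.73 [349.7 258.3] [579.8  84.5]
wrist ring_socket_seat  cut  0.56 [347.3 242.8] rect [578.3  94.1] [70.4 76. ] axis deg 93.1
wrist round_tube_center place 0.77 [109.2 139.1] [427.2 265.5]
wrist round_tube_center place 0.62 [193.5 204.3] [469.1 184.9]
wrist round_tube_center  cut  0.92 [102.6 139.2] rect [422.8 266.7] [44.7 65. ] axis deg 158.3
wrist round_tube_center  cut  0.86 [10.7 44.4] rect [386.8 369.9] [51.2 18.3] axis deg 58.1
wrist round_tube_center  cut  0.77 [190.3 205.5] rect [464.5 185.5] [40.8 30. ] axis deg 20.0
t 22.90 pose [545.2 160.  183.8] [-3.142  0.    -0.401] w 14.4 F [-0.2  0.6 -1.7] q [ 0.06  0.63 -0.61  1.79  0.46  0.87 -1.18]
```

View pics/w9.png

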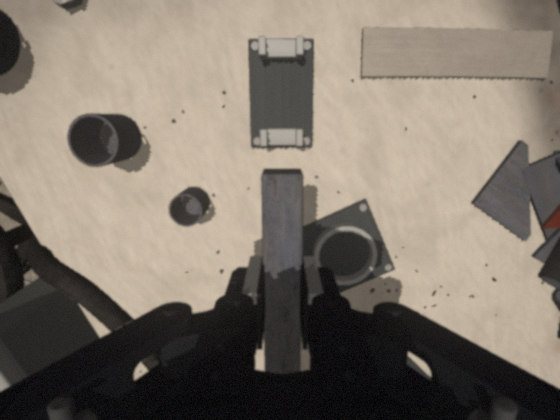

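```bash
python3 - <<'E'
from h import *
im=cv2.imread("pics/w9.png"); up(im,235,330,25,200,3.4,"w9c.png")
E
```

```text
(no output)
```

View pics/w9c.png

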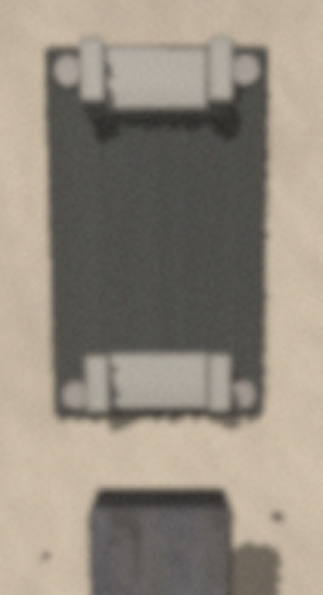

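```bash
python3 - <<'E'
from h import *
d=cam("wrist")
for pts,z in [([[248.5,38.8],[313.5,38.8],[312.1,147.1],[251.5,147.6]],6),([[258.5,36.2],[303.5,36.2],[302.6,145.6],[260.6,145.9]],29)]:
    W=back(d,pts,z)[:,:2]; print(W.round(1),W.mean(0))
    for a,b in [(0,3),(1,2),(1,0),(2,3)]:
        e=W[a]-W[b]; print(np.linalg.norm(e).round(1),np.degrees(np.arctan2(e[1],e[0])).round(1))
s=ctrl.read_state();R0=R.from_euler("xyz",s["tool_rot"])
print(R0.inv().apply(back(d,[[262.1,173.5],[302.9,173.5]],s["eef_pos"][2]+13.3)-s["eef_pos"]))
plan((577,241.5,60,-23))
E
```

```text
[[570.7 294.6]
 [621.5 273.1]
 [586.5 188.9]
 [535.7 209.9]] [578.61808132 241.61682124]
91.7 67.6
91.2 67.4
55.1 -22.9
54.9 -22.5
[[578.8 288.1]
 [611.4 274.3]
 [578.5 195.6]
 [545.9 209.1]] [578.63662543 241.75402369]
85.6 67.4
85.3 67.3
35.4 -22.9
35.3 -22.5
[[ -7.90167605 -47.84261029 -13.30087262]
 [  7.33028286 -47.85586595 -13.30142391]]
t 22.95 pose [545.2 160.  183.8] [ 3.142  0.    -0.401] w 14.4 F [-0.1 -0.5 -1.9] q [ 0.06  0.63 -0.61  1.79  0.46  0.87 -1.18]
row [-0.0025, -0.0874, 0.1238] [0.0, 0.0, 0.0005] n>=2.4
```

```bash
python3 - <<'E'
from h import *
plan((578.7,241.5,60,-22.7),(578.7,241.5,22.5,-22.7))
E
```

```text
t 22.95 pose [545.2 160.  183.8] [ 3.142  0.    -0.401] w 14.4 F [-0.1 -0.5 -1.9] q [ 0.06  0.63 -0.61  1.79  0.46  0.87 -1.18]
row [-0.001, -0.0881, 0.1238] [0.0, 0.0, -0.0047] n>=2.4
row [-0.001, -0.0881, 0.1613] [0.0, 0.0, -0.0047] n>=0.6
```

Request:
move_arm:
  moves:
    - [[-0.001,-0.088,0.06,0,0,-0.005],[-0.001,-0.088,0.09,0,0,-0.005],[-0.001,-0.088,0.11,0,0,-0.005],[-0.001,-0.088,0.125,0,0,-0.005],[-0.001,-0.088,0.138,0,0,-0.005],[-0.001,-0.088,0.149,0,0,-0.005],[-0.001,-0.088,0.157,0,0,-0.005],[-0.001,-0.088,0.161,0,0,-0.005],[-0.001,-0.088,0.161,0,0,-0.005]]

```text
clock: 24.08
eef_pos: [578.7, 241.4, 22.9]
tool_rot: [-3.142, -0.0, -0.396]
force: [0.1, -0.3, -1.5]
width: 14.3
```

Request:
move_arm:
  moves:
    - [[0,0,0.0015,0,0,0],[0,0,0.0015,0,0,0],[0,0,0.0015,0,0,0]]

```text
clock: 24.45
eef_pos: [578.8, 241.5, 21.5]
tool_rot: [-3.141, -0.0, -0.396]
force: [0.5, 0.2, -2.5]
width: 14.7
```

Request:
move_arm:
  jaw: 0.45
  moves:
    - [[0,0,0.0005,0,0,0],[0,0,0.0005,0,0,0],[0,0,0,0,0,0],[0,0,-0.03,0,0,0],[0,0,-0.08,0,0,0],[0,0,-0.13,0,0,0],[0,0,-0.15,0,0,0],[0,0,-0.15,0,0,0],[0,0,-0.15,0,0,0]]

```text
clock: 25.58
eef_pos: [578.0, 240.8, 170.2]
tool_rot: [3.14, 0.001, -0.396]
force: [0.2, 0.9, -1.0]
width: 38.3
```

```bash
python3 - <<'E'
from h import *
d=cam("wrist"); cv2.imwrite("pics/w10.png",d["color"])
H["square_bar_center"]=34
find(d,"wrist",["square_bar_center"])
plan((427,267,180,0))
E
```

```text
wrist square_bar_center place 0.84 [278.2 196.2] [576.9 247.8]
wrist square_bar_center  cut  0.57 [280.5 197.6] rect [579.  242.2] [94.4 16.7] axis deg 67.0
t 25.73 pose [577.9 241.  169.8] [ 3.14e+00  2.00e-03 -3.96e-01] w 38.6 F [ 0.1  0.6 -0.7] q [-0.09  0.73 -0.59  1.64  0.48  0.93 -1.26]
row [-0.1493, 0.0342, -0.0099] [0.0015, 0.0021, -0.3958] n>=2.5
```

View pics/w10.png

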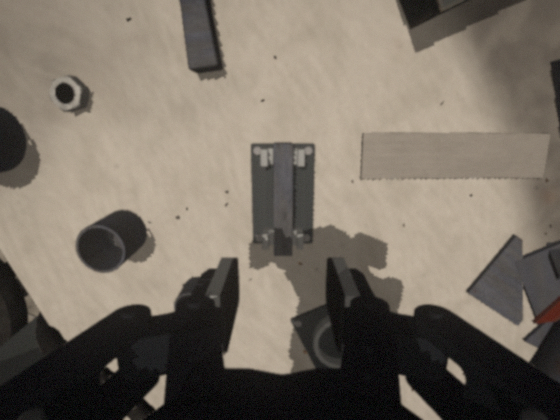

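Request:
move_arm:
  jaw: 0.85
  moves:
    - [[-0.149,0.034,-0.01,0,0,-0.396],[-0.149,0.034,-0.01,0,0,-0.396],[-0.149,0.034,-0.01,0,0,-0.396],[-0.149,0.034,-0.01,0,0,-0.396],[-0.149,0.034,-0.01,0,0,-0.396],[-0.149,0.034,-0.01,0,0,-0.396],[-0.149,0.034,-0.01,0,0,-0.396],[-0.149,0.034,-0.01,0,0,-0.396]]

```text
clock: 26.72
eef_pos: [428.4, 267.4, 181.2]
tool_rot: [-3.142, 0.0, -0.001]
force: [-0.2, -0.3, -0.4]
width: 72.8
```

```bash
python3 - <<'E'
from h import *
d=cam("wrist"); cv2.imwrite("pics/w11.png",d["color"])
find(d,"wrist",["round_tube_center"])
up(d["color"],220,340,120,260,4,"w11c.png")
plan()
E
```

```text
wrist round_tube_center place 0.73 [319.8 280.2] [463.7 188.4]
wrist round_tube_center place 0.71 [191.4  45.8] [355.6 392.5]
wrist round_tube_center place 0.65 [281.5 200.4] [427.6 265.5]
wrist round_tube_center  cut  0.96 [187.   41.6] rect [347.6 393.4] [66.4 81.2] axis deg 178.6
wrist round_tube_center  cut  0.88 [280.  203.9] rect [426.7 264.8] [45.3 51.6] axis deg 90.0
wrist round_tube_center  cut  0.87 [315.9 282.7] rect [464.1 186.6] [30.5 44.9] axis deg 91.0
t 26.88 pose [428.2 267.5 181.3] [-3.142  0.    -0.   ] w 72.6 F [-0.3 -0.4 -0.6] q [-0.13  0.58 -0.73  1.96  0.53  0.8  -1.15]
```

View pics/w11.png

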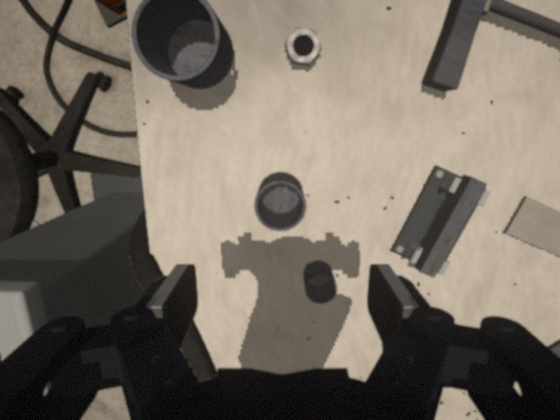

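View pics/w11c.png

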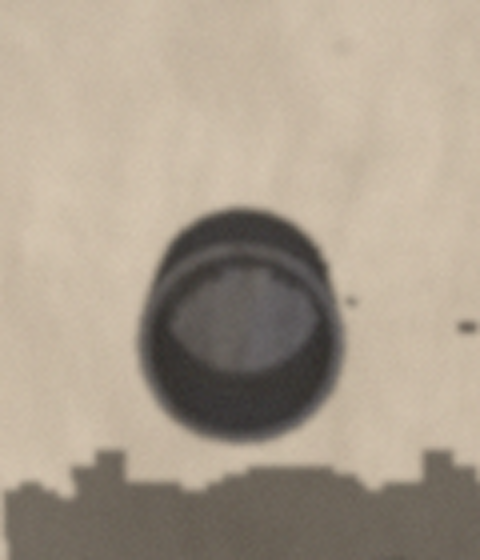

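The three tubes are now at (178,40) large, (280,203) middle and (318,282) small. The middle one, ~42 mm rim, is the target. The rim centre is at px (280.2,205.5).

```bash
python3 - <<'E'
from h import *
d=cam("wrist")
print(back(d,[[280.2,205.5],[254.5,205.5],[306,205.5],[280,180.7],[280,230.5]],48))
p=back(d,[[280.2,205.5]],48)[0]
plan((p[0],p[1],80,0),(p[0],p[1],17,0))
E
```

```text
[[426.33617185 266.84363202  48.        ]
 [405.40550765 266.8315136   48.        ]
 [447.34397834 266.86100545  48.        ]
 [426.19191372 287.25372861  48.        ]
 [426.15285667 245.46261158  48.        ]]
t 26.93 pose [428.1 267.5 181.3] [-3.142 -0.    -0.   ] w 72.8 F [-0.1 -0.2 -0.9] q [-0.13  0.58 -0.73  1.96  0.53  0.8  -1.15]
row [-0.0018, 0.0007, 0.1013] [-0.0, -0.0001, -0.0002] n>=1.6
row [-0.0018, 0.0007, 0.1643] [-0.0, -0.0001, -0.0002] n>=1.0
```

Request:
move_arm:
  moves:
    - [[-0.0015,0.0009,0.05,0,0,0],[-0.0015,0.0009,0.09,0,0,0],[-0.0015,0.0009,0.12,0,0,0],[-0.0015,0.0009,0.145,0,0,0],[-0.0015,0.0009,0.164,0,0,0],[-0.0015,0.0009,0.164,0,0,0],[-0.0015,0.0009,0.164,0,0,0]]

```text
clock: 27.8
eef_pos: [426.8, 267.1, 17.9]
tool_rot: [-3.141, -0.001, 0.0]
force: [0.9, -0.4, 0.6]
width: 72.3
```

Request:
move_arm:
  jaw: 0.0
  moves:
    - [[0,0,0,0,0,0],[0,0,0,0,0,0],[0,0,0,0,0,0],[0,0,0,0,0,0],[0,0,0,0,0,0],[0,0,0,0,0,0]]

```text
clock: 28.55
eef_pos: [427.0, 266.8, 18.3]
tool_rot: [-3.141, -0.001, -0.0]
force: [-0.4, -1.1, 5.9]
width: 40.8
```

```bash
python3 - <<'E'
from h import *
plan((427,267,100,0),(572,-5,185,0))
E
```

```text
t 28.55 pose [427.  266.8  18.3] [-3.141e+00 -1.000e-03 -0.000e+00] w 40.8 F [-0.4 -1.1  5.9] q [-0.32  0.82 -0.45  2.06  0.83  0.45 -1.42]
row [0.0001, -0.0002, -0.0817] [-0.0005, -0.0014, -0.0003] n>=1.3
row [0.1453, 0.2717, -0.1666] [-0.0005, -0.0014, -0.0003] n>=5.1
```

Request:
move_arm:
  moves:
    - [[0,0,-0.03,0,0,0],[0,0,-0.082,0,0,0],[0.02,0.037,-0.12,0,0,0],[0.145,0.272,-0.167,0,0,0],[0.145,0.272,-0.167,0,0,0],[0.145,0.272,-0.167,0,0,0],[0.145,0.272,-0.167,0,0,0],[0.145,0.272,-0.167,0,0,0],[0.145,0.272,-0.167,0,0,0],[0.145,0.272,-0.167,0,0,0],[0.145,0.272,-0.167,0,0,0],[0.145,0.272,-0.167,0,0,0]]

```text
clock: 30.05
eef_pos: [571.2, -4.2, 184.4]
tool_rot: [-3.142, 0.0, 0.002]
force: [0.1, -0.1, -1.1]
width: 40.9
```

```bash
python3 - <<'E'
from h import *
d=cam("wrist"); cv2.imwrite("pics/w12.png",d["color"])
find(d,"wrist",["ring_socket_seat"])
up(d["color"],200,360,0,170,3.5,"w12c.png")
plan()
E
```

```text
wrist ring_socket_seat place 0.79 [290.8  92.1] [577.6  84.7]
wrist ring_socket_seat  cut  0.92 [288.4  92.4] rect [576.   80.9] [73.6 74.4] axis deg 92.1
t 30.20 pose [571.5  -4.9 184.3] [3.141e+00 0.000e+00 1.000e-03] w 40.8 F [-0.4  0.7 -2. ] q [ 0.43  0.68 -0.76  1.78  0.57  0.92 -0.57]
```

View pics/w12.png

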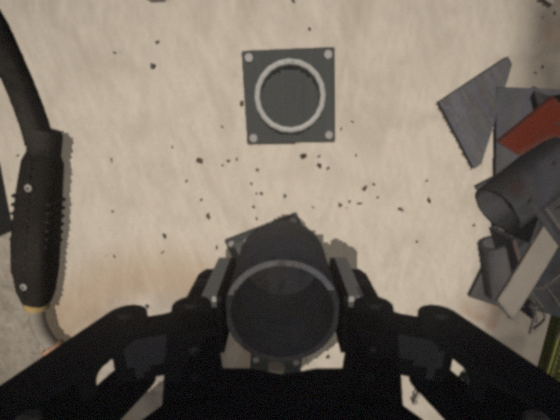

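View pics/w12c.png

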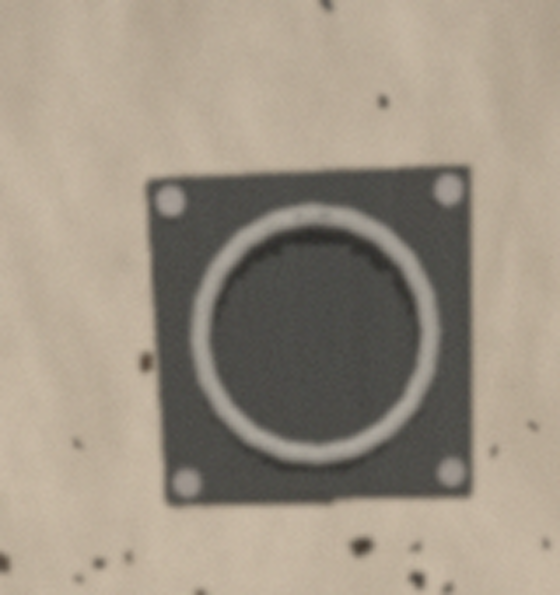

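```bash
python3 - <<'E'
from h import *
d=cam("wrist")
im=cv2.imread("pics/w12.png"); up(im,210,360,210,375,3.5,"w12d.png")
c=lambda L:np.array(L)/3.5+[200,0]
W=back(d,c([[148,180],[470,167],[470,495],[168,503]]),6)[:,:2]; print(W.round(1),W.mean(0))
print(back(d,c([[190,335],[440,331],[314,203],[316,465]]),18)[:,:2])
print(back(d,c([[210,336],[421,331]]),18)[:,:2])
s=ctrl.read_state();R0=R.from_euler("xyz",s["tool_rot"])
print(R0.inv().apply(back(d,[[227,305],[340,305],[284,260],[284,360]],s["eef_pos"][2]+29.7)-s["eef_pos"]))
plan()
E
```

```text
[[536.9 119.1]
 [615.5 122.3]
 [618.3  43.1]
 [540.2  40.9]] [577.72829419  81.35278282]
[[547.51315814  81.81104233]
 [607.86148894  82.90157169]
 [577.25318319 111.85980807]
 [578.15381794  51.00880764]]
[[552.341644    81.57329658]
 [603.26871054  82.87127544]]
[[-20.33868228  -2.52477529 -29.69882488]
 [ 20.85572876  -2.57785436 -29.70143059]
 [  0.38899472 -20.28670226 -29.70090972]
 [  0.50885038  21.29968526 -29.699103  ]]
t 30.25 pose [571.5  -5.  184.3] [3.142e+00 0.000e+00 1.000e-03] w 40.7 F [ 0.1 -0.1 -2.2] q [ 0.43  0.68 -0.75  1.78  0.57  0.92 -0.57]
```

View pics/w12d.png

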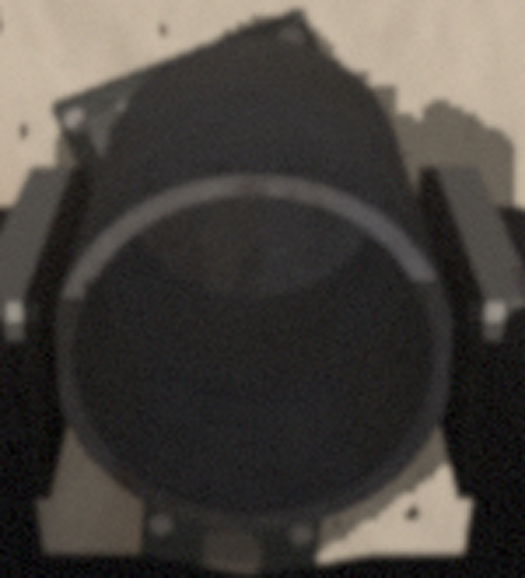

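```bash
python3 - <<'E'
from h import *
plan((577.6,81.6,60,0),(577.6,81.6,26,0))
E
```

```text
t 30.25 pose [571.5  -5.  184.3] [3.142e+00 0.000e+00 1.000e-03] w 40.7 F [ 0.1 -0.1 -2.2] q [ 0.43  0.68 -0.75  1.78  0.57  0.92 -0.57]
row [0.0062, -0.0866, 0.1243] [0.0, 0.0001, 0.0006] n>=2.4
row [0.0062, -0.0866, 0.1583] [0.0, 0.0001, 0.0006] n>=0.5
```

Request:
move_arm:
  moves:
    - [[0.0061,-0.0866,0.06,0,0,0],[0.0061,-0.0866,0.09,0,0,0],[0.0061,-0.0866,0.11,0,0,0],[0.0061,-0.0866,0.125,0,0,0],[0.0061,-0.0866,0.13,0,0,0],[0.0061,-0.0866,0.14,0,0,0],[0.0061,-0.0866,0.148,0,0,0],[0.0061,-0.0866,0.155,0,0,0],[0.0061,-0.0866,0.158,0,0,0],[0.0061,-0.0866,0.158,0,0,0]]

```text
clock: 31.5
eef_pos: [577.6, 81.2, 26.2]
tool_rot: [-3.142, 0.0, 0.0]
force: [-0.1, -0.4, -2.5]
width: 40.4
```

Request:
move_arm:
  moves:
    - [[0,0,0.0015,0,0,0],[0,0,0.0015,0,0,0],[0,0,0.0015,0,0,0]]

```text
clock: 31.88
eef_pos: [577.8, 81.2, 24.9]
tool_rot: [-3.142, -0.0, -0.0]
force: [0.2, -0.0, -1.7]
width: 40.7
```

Request:
move_arm:
  jaw: 0.75
  moves:
    - [[0,0,0.0004,0,0,0],[0,0,0,0,0,0],[0,0,0,0,0,0],[0,0,-0.03,0,0,0],[0,0,-0.08,0,0,0],[0,0,-0.13,0,0,0],[0,0,-0.17,0,0,0],[0,0,-0.17,0,0,0],[0,0,-0.17,0,0,0]]

```text
clock: 33.0
eef_pos: [577.2, 80.7, 194.2]
tool_rot: [3.141, 0.001, -0.0]
force: [0.6, -0.4, -0.9]
width: 63.5
```

```bash
python3 - <<'E'
from h import *
d=cam("wrist"); cv2.imwrite("pics/w13.png",d["color"])
up(d["color"],210,360,120,280,3.7,"w13c.png")
H["round_tube_center"]=30
find(d,"wrist",["round_tube_center"])
plan((430,-10,300,0))
E
```

```text
wrist round_tube_center place 0.58 [151.9  80.8] [467.5 180. ]
wrist round_tube_center place 0.57 [282.7 197.6] [577.3  79.6]
wrist round_tube_center  cut  0.88 [284.5 199. ] rect [576.9  78.9] [45.5 52.3] axis deg 104.8
wrist round_tube_center  cut  0.83 [152.2  76.2] rect [466.6 184.2] [30.7 40. ] axis deg 175.2
t 33.15 pose [576.8  80.9 193.4] [3.141e+00 3.000e-03 0.000e+00] w 64.3 F [0.4 0.6 0.6] q [ 0.27  0.68 -0.75  1.74  0.55  0.96 -0.7 ]
row [-0.1471, 0.0909, -0.1062] [0.0005, 0.0026, 0.0001] n>=3.2
```

View pics/w13c.png

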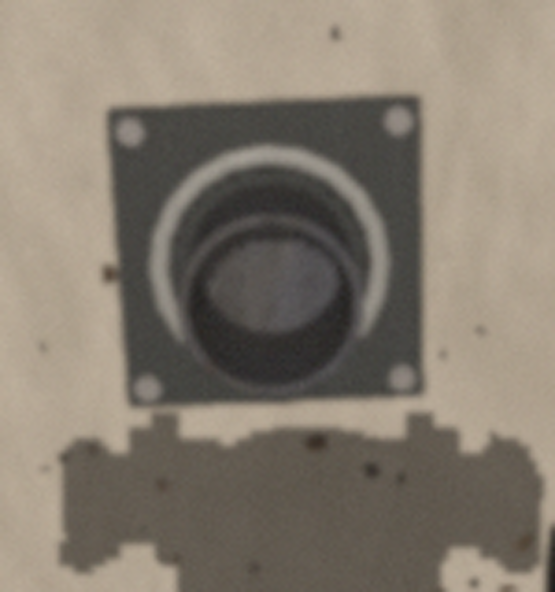

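```bash
python3 - <<'E'
from h import *
d=cam("wrist")
print(back(d,[[283.8,201.9]],54))
plan((480,-100,280,-20),(250,-560,280,-60))
E
```

```text
[[577.6031736   81.71426874  54.        ]]
t 33.20 pose [576.9  81.  193.5] [3.141e+00 2.000e-03 0.000e+00] w 64.1 F [ 0.1 -0.2 -0.6] q [ 0.27  0.68 -0.75  1.74  0.55  0.96 -0.7 ]
row [-0.0972, 0.181, -0.0862] [0.0007, 0.0023, 0.3492] n>=3.6
row [-0.3272, 0.641, -0.0855] [0.0015, 0.002, 1.0474] n>=8.2
```

The tube's centre is at (577.6,81.7), against a socket centre of (577.7,81.4). I'll retreat and check everything.

Request:
move_arm:
  moves:
    - [[-0.097,0.181,-0.086,0,0,0.35],[-0.097,0.181,-0.086,0,0,0.35],[-0.097,0.181,-0.086,0,0,0.35],[-0.097,0.181,-0.086,0,0,0.35],[-0.327,0.641,-0.086,0,0,1.047],[-0.327,0.641,-0.086,0,0,1.047],[-0.327,0.641,-0.086,0,0,1.047],[-0.327,0.641,-0.086,0,0,1.047],[-0.327,0.641,-0.086,0,0,1.047],[-0.327,0.641,-0.086,0,0,1.047],[-0.327,0.641,-0.086,0,0,1.047],[-0.327,0.641,-0.086,0,0,1.047],[-0.327,0.641,-0.086,0,0,1.047],[-0.327,0.641,-0.086,0,0,1.047],[-0.327,0.641,-0.086,0,0,1.047],[-0.327,0.641,-0.086,0,0,1.047]]

```text
clock: 35.2
eef_pos: [252.2, -558.2, 281.1]
tool_rot: [-3.141, 0.0, -1.044]
force: [-0.3, -0.2, 0.5]
width: 64.2
```

```bash
python3 - <<'E'
from h import *
H.update(round_bar_center=33,square_bar_center=26,square_tube_center=23.5,round_tube_center=30)
seats={"rb":((560.9,-244.5,33),85.1,140),"sb":((578.6,241.7,26),67.3,95),"st":((571.3,-90.7,23.5),112.1,85)}
for n in ["top","scene"]:
    d=cam(n); find(d,n,["round_bar_center","square_bar_center","square_tube_center","round_tube_center","nut_center","nozzle_center"])
    cv2.imwrite(f"pics/{n}F.png",d["color"])
    if n=="top": up(d["color"],130,420,150,260,2.7,"topF2.png")
    else: up(d["color"],170,450,160,320,2.8,"sceneF2.png")
plan()
E
```

```text
top round_bar_center place 0.62 [359.8 180.6] [ 551.2 -245.9]
top round_bar_center  cut  0.8 [363.6 180.7] rect [ 560.4 -248.4] [137.2  16. ] axis deg 85.3
top square_bar_center place 0.64 [209.2 174.8] [571.4 232.2]
top square_bar_center  cut  0.53 [205.8 171.3] rect [579.3 241. ] [100.4  24.1] axis deg 67.9
top square_tube_center place 0.61 [308.3 176.4] [566.9 -83.6]
top square_tube_center  cut  0.63 [310.9 175.3] rect [572.3 -92.6] [41.1 87.4] axis deg 112.2
top round_tube_center place 0.8 [155.8 241.2] [359.2 391.6]
top round_tube_center place 0.62 [222.8 204.8] [473.7 186.1]
top round_tube_center place 0.5 [255.4 168.3] [591.6  85. ]
top round_tube_center  cut  0.76 [154.8 238.8] rect [356.8 394.6] [78.  58.9] axis deg 67.3
top round_tube_center  cut  0.44 [257.5 169.2] rect [577.9  81.4] [49.1 41.3] axis deg 0.3
top nut_center place 0.65 [160.6 215.6] [442.7 386.8]
top nut_center  cut  0.53 [159.4 215.2] rect [446.2 393.7] [27.9 26.6] axis deg 46.6
top nozzle_center place 0.62 [403.2 205.5] [ 474.9 -387. ]
top nozzle_center  cut  0.61 [357.1 180.8] rect [ 565.8 -249.7] [139.3 
[... 857 characters left out ...]
96.9] [578.7  64.8]
scene round_tube_center place 0.4 [413.7 292.5] [ 448.9 -384.2]
scene round_tube_center  cut  0.66 [283.8 194.2] rect [585.1  83.2] [103.7  43. ] axis deg 37.2
scene round_tube_center  cut  0.53 [224.2 202.8] rect [452.2 171.9] [64.3 24.7] axis deg 42.2
scene nut_center place 0.43 [164.5 186.6] [432.2 393. ]
scene nut_center  cut  0.64 [167.3 186.1] rect [445.3 392. ] [46.4 23.6] axis deg 47.5
scene nozzle_center place 0.56 [419.2 291.8] [ 478.  -388.6]
scene nozzle_center  cut  0.84 [416.3 292.1] rect [ 470.5 -385.5] [77.3 39.9] axis deg 80.3
t 36.50 pose [ 250.7 -559.8  280.8] [-3.142 -0.    -1.047] w 64.1 F [ 1.1 -0.3 -1.2] q [ 1.41  0.56 -0.49  1.55  0.29  1.1  -0.2 ]
```

View pics/topF2.png

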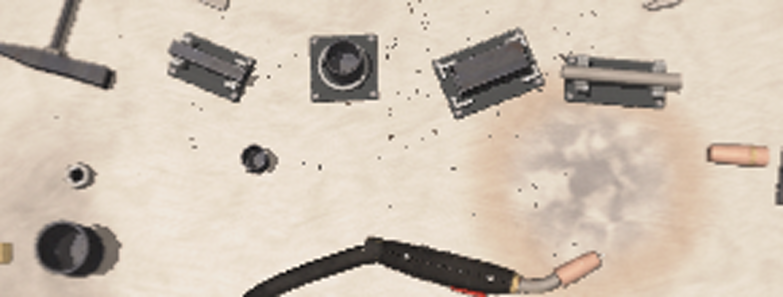

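View pics/sceneF2.png

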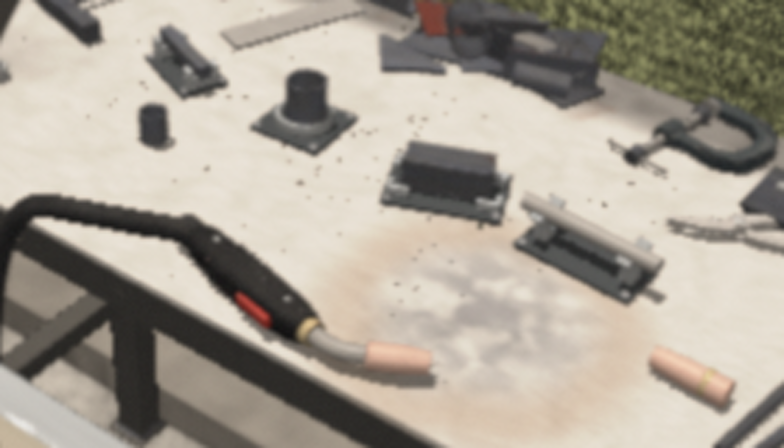

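```bash
python3 - <<'E'
from h import *
S=[((560.9,-244.5,33),85.1,(16,140,16)),((578.6,241.7,26),67.3,(16,95,16)),((571.3,-90.7,23.5),112.1,(35,85,35)),((577.7,81.5,30),90,(42,42,48))]
for n in ["scene","top"]:
    d=cam(n); k=4; im=cv2.resize(d["color"],None,fx=k,fy=k,interpolation=cv2.INTER_CUBIC)
    for c,a,(w,l,h) in S:
        u=np.array([np.cos(np.radians(a)),np.sin(np.radians(a)),0]);v=np.array([u[1],-u[0],0])
        for s in (-1,1):
            if w==42: P=[np.array(c)+21*np.array([np.cos(t),np.sin(t),0])+[0,0,s*h/2] for t in np.linspace(0,6.28,40)]
            else: P=[np.array(c)+i*u*l/2+j*v*w/2+[0,0,s*h/2] for i,j in((1,1),(1,-1),(-1,-1),(-1,1))]
            q=(proj(d,P)+.5)*k-.5
            cv2.polylines(im,[q.round().astype(int)],True,(0,255,0) if s>0 else (0,0,255),1)
    if n=="scene":
        a=im[165*k:215*k,215*k:310*k]; b=im[200*k:290*k,300*k:420*k]
        cv2.imwrite("pics/ov1.png",cv2.resize(a,None,fx=2,fy=2)); cv2.imwrite("pics/ov2.png",cv2.resize(b,None,fx=1.6,fy=1.6))
    else:
        cv2.imwrite("pics/ov3.png",im[155*k:205*k,185*k:385*k])
E
```

```text
(no output)
```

View pics/ov1.png

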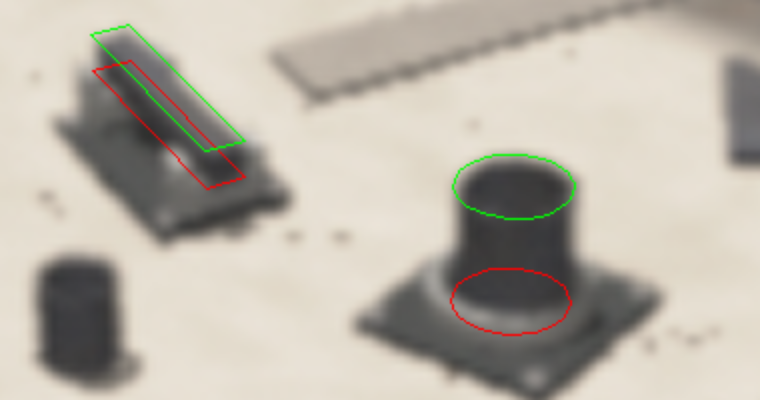

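View pics/ov2.png

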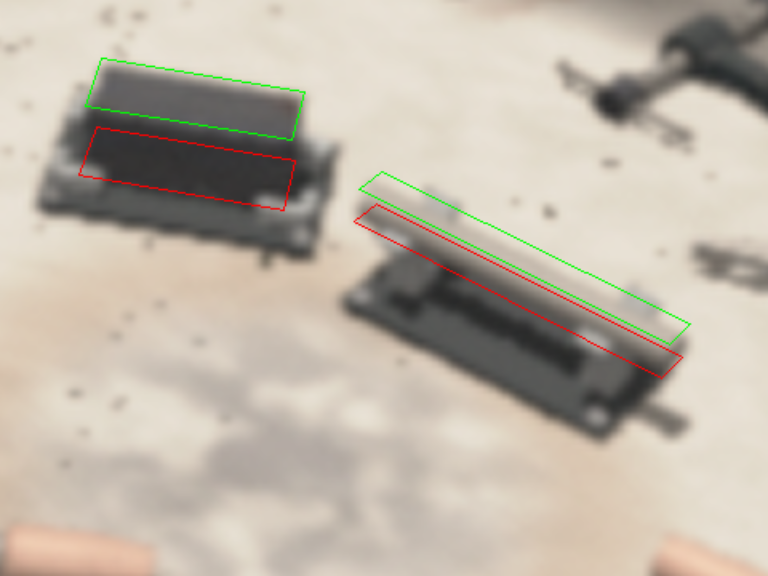

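View pics/ov3.png

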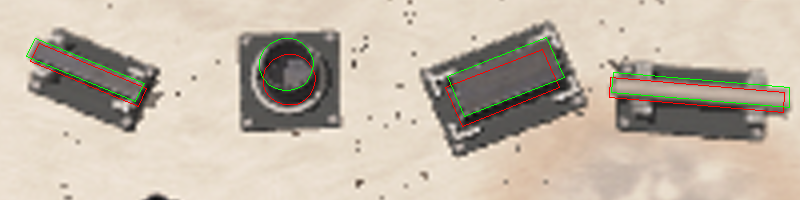

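All four parts match the expected seated outlines within the calibration error, so I'm handing in.

```bash
python3 -c "
from cell import job
print(job.finish_job())"
```

```text
the job is handed in; nothing more can be done
None
```

All four parts are lying in their nests and the job was handed in at about 37 s of the 128 s allowed. No verdict is reported. The arm was clear of everything at the end, and wrist force stayed at about 6 N or less in every reading.

| Part | Offset from its nest's middle | Direction |
|---|---|---|
| Round bar | about 1 mm by the wrist camera (the top camera read 4 mm) | within 1.5° |
| Square bar | about 1 mm | within 1.5° |
| Square tube | about 1–2 mm | within 2.5° |
| Round tube, the middle of the three | under 1 mm | upright by eye |

- **Seating:** Height was not measured directly. Drawing each part's expected seated outline over the scene and top pictures matched to about one pixel. The whole set was offset by about that much in the scene picture, as the 2 mm calibration allows.
- **Bystanders:** The nut and nozzle were never touched. The nozzle read the same before and after to about 1 mm, apart from one false top-view match on the round bar. The nut's only starting reading was low-confidence and about 15 mm from the later one, but nothing went near it.
- **Disagreements:** The networks' single-point estimates scattered by up to about 15 mm. I used outlines, plate corners and the tube rim instead, and those agreed with each other.
- **Regrip:** The first grip on the round bar read 13.5 mm for a 16 mm bar, so I regripped lower. It read the same again, and the bar held firmly.

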